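Park the solvent crate in its bench dock

ROBOT

A 6-joint arm with a two-finger parallel gripper is mounted at the origin on a cart in front of the work surface, level with it; the furniture and walls round the work are solid. World frame = base frame: x ahead of the robot, y to its left, z up, the work surface at z = 0. Lengths are in m, angles in rad, forces in N, time in s.
With the tool pointing down it reaches from about 0.35 to 0.775 m from the base axis. Payload 5.5 kg.
Tool frame: the origin (TCP) lies at the very end of the fingers, on their centre line; the grasp point (between the pads) lies hold_point_z behind it (hold_point_z is the distance from the TCP to the grasp point, in m); x points along the fingers, y is the direction in which the jaws open and shut, and the axes are right-handed (so a half turn about x gives the same grasp; the last joint's range is limited). The gripper opens to 85 mm and grips with 20 to 120 N. Pads are 22 mm wide; open, the fingers measure 114 mm over their backs; the gripper's body (76 mm by 85 mm) begins 54 mm behind the grasp point. The pads swing forward as they close: fully open they stand 13 mm farther back than shut.
Start: joints at [1.042, 0.313, 0.046, 1.304, 0, 1.431], TCP at [0.218, 0.532, 0.231] pointing down, gripper open.
Joint ranges: [-2.76, 2.76], [-0.86, 1.69], [-1.03, 1.26], [-2.2, 2.34], [-1.47, 1.5], [-3.14, 3.14]. Speed limits (rad/s): [2.57, 2.57, 3.14, 3.14, 3.14, 3.14].

INTERFACE

Orientations are given as a unit quaternion [w, x, y, z].
In Python, from workcell import * gives the robot as it stands. The module is installed in compiled form; this text tells all that it offers.
- The arm moves only by the tool step_arm, never from a script. Its argument "targets" is a list of rows, each a list of 3 entries, a list of its own where there are three numbers: the turn, a rotation vector about the tool's x, y, z in degrees, then the shift along the tool's x, y, z in cm, then the finger opening in cm, from 0 to 8.54. A call has exactly 10 rows; each row shifts and turns the commanded pose from where the row before left it, along the tool's axes as they then stand; what a row does not reach is not made up. A row lasts 1/10 s, in which the tool goes at most 50 mm and 8.59 degrees, less where a joint would pass 70% of its speed; a pose out of reach is approached as far as the arm can. A call with a gripper value outside its range is refused whole. The fingers move at their own pace and stop on an object; "force" is the grip in N (left out, the last holds). Time passes only in rows, so rows that do not move let the fingers close, or fill a call up. It gives the time, the measured TCP pose, the force and the opening at its end, in the units of the state.
- get_state(): the state, without advancing time (a new reading comes with each control period).
- read_camera(name): name is "scene" or "top" or "wrist"; returns the picture (400x640x3 uint8, red, green, blue); there is no depth.
- camera_model(name): a dict with "fx", "fy", "cx", "cy" (pixels), "xyz" and "rotation" of the camera in the world; the wrist camera has in their place "T_tool_cam" (4x4, takes a point from camera to tool coordinates, whose origin is the TCP and whose axes are the tool frame's). Camera axes: x right, y down, z forward; pixel columns grow to the right and rows downward; lengths in m; the calibration is good to about 2 mm. A picture is of the moment at which its call begins: read the wrist's pose just before it. camera_model takes no time and is no camera call.
- hand_in(): hands the job in, once; it reports no verdict.
Trained networks look in the newest picture that a camera, given by its name, has taken for a name from the list of things; names that differ only in an ending like _2 or _b are one class to them, and where a whole thing is asked for, a point or a joint stands for the part that bears it (a point fixed in the world has none). Each returns a list of dicts, best first, with "p" (0 to 1); they miss things now and then, are a little off and sometimes report something else, mostly with a low value. They report only what shows in the picture. A call takes as long as a camera call.
- find_in(camera, label): "extent" ([left, top, width, height] in pixels, round what is visible of it).
- silhouettes(camera, label): "mask" (400x640 bool, what is visible of it) and "extent" ([left, top, width, height] in pixels, round what is visible of it).
The state is a dict: "clock": time; "joint_pos": joint angles; "qvel": joint speeds; "tau": joint torques, N m; "tcp_pos": TCP position; "orientation": TCP orientation; "wrist_force": force on the tool from outside, world axes, zero at the start; "ft_torque": the same for the moment, N m; "finger_gap": finger opening in m.
Only numpy, scipy, OpenCV 4.12 (cv2) and the standard library are available. Lean on these libraries where they do the work, as an engineer would, in place of code of your own. Each camera call takes 0.05 s, during which the arm holds its last target.

TASK

Slide the heavy two-bottle solvent crate across the worktop into its dock, square between the guide rails and fully home against the rubber stops, then swing the retaining bar shut across its front by its red post. The crate is top-heavy: push it with the fingertips low near its base so that it slides, without tipping or lifting it, keep the fingers off its handle and its bottles, and leave the other things on the bench where they are.

Things in the scene. Friction and masses are not known exactly. Their poses are not given: they have to be found in the camera images.
- crate: Blue, slick plastic open crate with two full bottles side by side, a handle between them. 98 mm deep (its x) by 200 mm wide (its y), on four rubber feet 5 mm high set in under the floor (they span 68 mm in x, 186 mm in y). Walls from 5 to 85 mm, flat below 50 mm, small ribs and a 2 mm rim above. Origin: centre of its underside at the feet; its -x face is the near long face. About 1.6 kg.
- dock: Aluminium docking frame fixed to the worktop: two guide rails 34 mm high, lane 206 mm wide, opening as a funnel to 246 mm at the mouth (x = -75 mm), and a 38 mm high back stop with two rubber bumpers. Origin: on the worktop where the centre of the parked crate's underside belongs; +x points into the dock, y left across the lane. The parked crate is square to it and touches the bumpers.
- gate (a joint): Angle of the dock's steel retaining bar, rad. 0 = shut: it lies across the lane along the dock's y, 5 mm before the parked crate's near face (a crate not home is in its way). At 1.57 it points out of the dock (dock's -x), at most 2.5 (outwards to the left). Stays where left; takes about 0.5 N at the post. Bar 11 mm square, 48 to 59 mm above the worktop.
- gate_pivot (a point): Axis of the retaining bar's vertical pin, on the left of the dock's mouth, at half the bar's thickness, 53.5 mm above the worktop. At x = -60 mm, y = +147 mm in the dock's frame.
- gate_post (a point): Middle of the red upright finger post at the free end of the retaining bar, 118 mm from the pin; post 14 mm in diameter, standing from 60 to 94 mm above the worktop; this point is 77 mm above it.
- amber_bottle_mid (a point): Amber bottle with a black cap standing on the worktop to the left, 60 mm diameter, 122 mm tall; point on its axis 40 mm up. Leave alone.
- vials_carton_mid (a point): Small open white and blue carton standing to the right, about 91x108x67 mm with its flaps spread; point 40 mm above its underside. Leave alone.
- small_bottle_mid (a point): Clear 100 mL bottle with a grey cap standing to the right of the crate, 56 mm diameter, 108 mm tall; point on its axis 40 mm up. Leave alone.
- crate_near_face (a point): Middle of the crate's near long face (that is pushed), 35 mm above the worktop; x points through the crate away from the robot. Sliding takes about 7 to 18 N. Pushed 15 to 40 mm above the worktop the crate slides; pushed near its rim or higher it tips over forwards. The bottles (tops 195 mm up) stand 6 mm behind this face, so the hand must lean back from them.
- bottle_left: Left bottle standing in the crate, clear with a blue screw cap, 86 mm diameter, 182 mm tall. Origin: centre of its foot, which rests on the crate's floor 10 mm above the worktop, 49 mm to the left (+y) of the crate's centre. Not to be touched with the fingers.
- bottle_right: Right bottle standing in the crate, clear with a grey screw cap, 86 mm diameter, 187 mm tall. Origin: centre of its foot, on the crate's floor, 49 mm to the right (-y) of the crate's centre. Not to be touched with the fingers.
- crate_handle: Carrying handle fixed upright in the middle of the crate, between the bottles: two flat blue uprights and a black round grip 18 mm thick and 88 mm long along the crate's x, 193 to 211 mm above the worktop. Its origin and axes are the crate's own (centre of the crate's underside). Not to be touched with the fingers.

How it is judged:
On the way, in this order (a step that is already met when the one before it is completed fails the run):
1. the crate is slid fully home in the dock, flat on the worktop (x of crate in the frame of dock between -0.006 and 0.006 m and y of crate in the frame of dock between -0.006 and 0.006 m and angle between the x axis of crate and the x axis of dock, either way round below 0.05 rad and angle between crate's own z axis and vertical below 0.04 rad), for 0.2 s.
2. the retaining bar is swung shut across the crate's front (value of joint gate below 0.1 rad), for 0.2 s.
At the end, for the whole second after the job is handed in: The crate stands flat in the dock within 6 mm of its parked position and 0.05 rad of square, at rest, both bottles standing on its floor, and the retaining bar is shut to within 0.1 rad (all of step 1 and value of joint gate below 0.1 rad and linear speed of crate below 0.01 m/s and z of each of bottle_left, bottle_right in the frame of crate below 0.02 m); the robot touches nothing.
It fails at once if the crate is tipped (more than 0.15 rad) (angle between crate's own z axis and vertical above 0.15 rad).
It fails at once if the crate is lifted off the worktop (height (world z) of crate above 0.012 m).
It fails at once if a bottle is lifted out of the crate (z of any of bottle_left, bottle_right in the frame of crate above 0.03 m).
It fails at once if another thing on the bench is moved or knocked over (distance of any of amber_bottle_mid, vials_carton_mid, small_bottle_mid from where it was at the start of the episode above 0.02 m).
It fails at once if the fingers touch the crate's handle or a bottle in it (over 2 N) (contact force between the fingers and crate_handle above 2 N or contact force between the fingers and bottle_left above 2 N or contact force between the fingers and bottle_right above 2 N).
It also fails if it takes over 67 s, if anything falls off the work surface, if the arm or the gripper's body presses on something with over 40 N, if the wrist force passes 120 N, or if a joint passes its speed limit or range.

## Working session

There is one attempt and no reset: what is moved stays moved. The work goes in short steps, Python scripts to look and compute and a tool call to move; the robot and the scene stay as the last step left them, time stands still between calls to the robot, and variables do not carry over. Pictures are saved under pics/ and viewed, and the job is handed in when it is done.

Besides the shell and the picture viewer there is one more tool, called in YAML: its name, and indented under it one key for each argument. step_arm: Moves the arm, as the interface text tells. Its arguments: {"type":"object","properties":{"targets":{"type":"array","items":{"type":"array"}},"force":{"type":"number"}},"required":["targets"]}

```bash
mkdir -p pics; ls; python3 - <<'E'
from workcell import *
import cv2, numpy as np
s=get_state()
for k,v in s.items(): print(k,np.round(v,3))
for n in ["scene","top","wrist"]:
    im=read_camera(n); cv2.imwrite(f"pics/{n}0.png",im[:,:,::-1])
    print(n,camera_model(n))
E
```

```text
pics
clock 0.0
joint_pos [ 1.042  0.314  0.045  1.304 -0.     1.431]
qvel [-0.001  0.001 -0.001  0.    -0.001 -0.001]
tau [-2.0000e-03 -4.8063e+01  2.9853e+01  1.9000e-02 -0.0000e+00  0.0000e+00]
tcp_pos [0.218 0.532 0.23 ]
orientation [ 0.694  0.136  0.694 -0.137]
wrist_force [-0.393  0.465  1.051]
ft_torque [ 0.002 -0.049  0.019]
finger_gap 0.085
scene {'fx': 363.7355049783827, 'fy': 363.7355049783827, 'cx': 319.18445919557877, 'cy': 192.26395117572386, 'xyz': array([-0.05542576, -0.46994367,  0.82039669]), 'rotation': array([-0.34957229,  0.83054394, -0.39563664,  0.17739115])}
top {'fx': 404.0815292756503, 'fy': 404.0815292756503, 'cx': 320.3343666308078, 'cy': 201.85465964449253, 'xyz': array([0.27095126, 0.02075059, 1.3238462 ]), 'rotation': array([-0.0777307 ,  0.73201904, -0.67263818,  0.07525924])}
wrist {'fx': 313.84978743702544, 'fy': 313.84978743702544, 'cx': 319.59257031663907, 'cy': 199.86183490677593, 'T_tool_cam': array([[ 2.56376180e-04, -3.06368765e-01,  9.51912871e-01,
        -1.42593870e-01],
       [ 9.99999934e-01,  3.22686994e-04, -1.65472022e-04,
        -3.13082937e-04],
       [-2.56474444e-04,  9.51912851e-01,  3.06368827e-01,
        -7.89037734e-02],
       [ 0.00000000e+00,  0.00000000e+00,  0.00000000e+00,
         1.00000000e+00]])}
```

View pics/scene0.png

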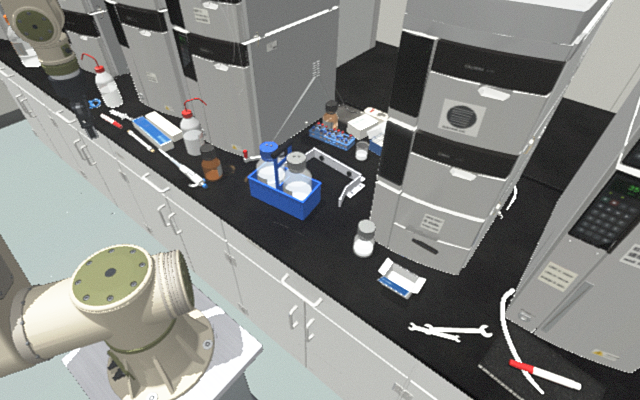

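View pics/top0.png

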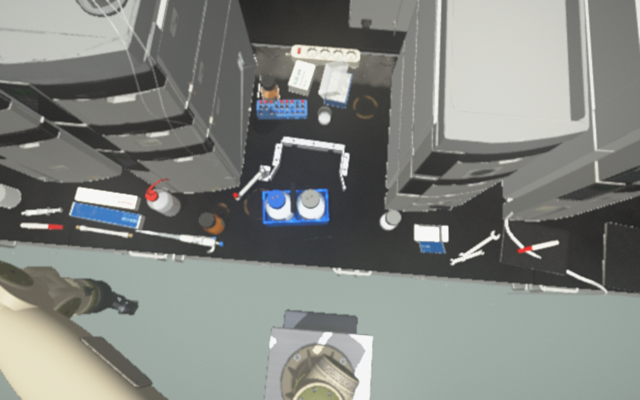

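```bash
python3 - <<'E'
from workcell import *
import cv2, numpy as np
im=read_camera("top")[:,:,::-1].copy()
names=["crate","dock","gate","gate_post","amber_bottle_mid","vials_carton_mid","small_bottle_mid","bottle_left","bottle_right","crate_handle"]
for n in names:
    r=silhouettes("top",n)
    for d in r[:2]: print(n,round(d["p"],2),np.round(d["extent"],1),d["mask"].sum())
    if r: np.save(f"m_{n}.npy",r[0]["mask"])
E
```

```text
crate 0.73 [264.  184.9  63.2  42.2] 995
dock 0.73 [233.7 136.6 113.5  60.8] 1056
gate 0.61 [234.8 164.8  28.7  38.7] 205
gate 0.28 [291.  187.5  34.   35. ] 723
gate_post 0.69 [233.2 168.7  35.2  28.7] 196
amber_bottle_mid 0.72 [199.  211.6  27.3  27.1] 401
vials_carton_mid 0.86 [414.6 221.1  34.8  29.7] 854
small_bottle_mid 0.69 [375.8 210.   25.1  19.7] 313
bottle_left 0.86 [265.6 189.3  25.6  29.1] 674
bottle_right 0.59 [293.5 190.5  33.3  28.8] 671
crate_handle 0.47 [290.4 183.5   7.3  31.8] 221
```

```bash
cat > h.py <<'E'
from workcell import *
import cv2, numpy as np
from scipy.spatial.transform import Rotation as R
from scipy.optimize import least_squares
def q2m(q): q=np.array(q); return R.from_quat(q[[1,2,3,0]]).as_matrix()
def cam(n):
    m=camera_model(n)
    K=(m["fx"],m["fy"],m["cx"],m["cy"])
    if n=="wrist":
        s=get_state(); T=np.eye(4); T[:3,:3]=q2m(s["orientation"]); T[:3,3]=s["tcp_pos"]
        T=T@m["T_tool_cam"]; return K,T[:3,:3],T[:3,3]
    return K,q2m(m["rotation"]),np.array(m["xyz"])
def proj(c,P):
    K,Rm,t=c; p=(np.atleast_2d(P)-t)@Rm
    return np.c_[K[0]*p[:,0]/p[:,2]+K[2],K[1]*p[:,1]/p[:,2]+K[3]]
def back(c,uv,z):
    K,Rm,t=c; uv=np.atleast_2d(uv).astype(float)
    d=np.c_[(uv[:,0]-K[2])/K[0],(uv[:,1]-K[3])/K[1],np.ones(len(uv))]@Rm.T
    return t+d*((z-t[2])/d[:,2])[:,None]
def crop(n,name,x,y,w,h,k):
    im=read_camera(n)[:,:,::-1]
    cv2.imwrite(f"pics/{name}.png",cv2.resize(im[y:y+h,x:x+w],None,fx=k,fy=k,interpolation=cv2.INTER_CUBIC))
E
python3 - <<'E'
from h import *
c=cam("top")
print(c[1][:,2])
print(back(c,[[282,140],[346,145]],0.038), back(c,[[264,191],[327,191],[327,222],[264,223]],0.085))
crop("top","topc1",190,120,160,120,5)
crop("scene","scenec1",180,120,200,120,4)
E
```

```text
[ 0.21475166  0.01255624 -0.97658797]
[[ 0.75543016  0.18389695  0.038     ]
 [ 0.75619482 -0.03233313  0.038     ]] [[0.56320861 0.21673792 0.085     ]
 [0.58014366 0.01864379 0.085     ]
 [0.48129794 0.01068542 0.085     ]
 [0.46161128 0.20512219 0.085     ]]
```

View pics/topc1.png

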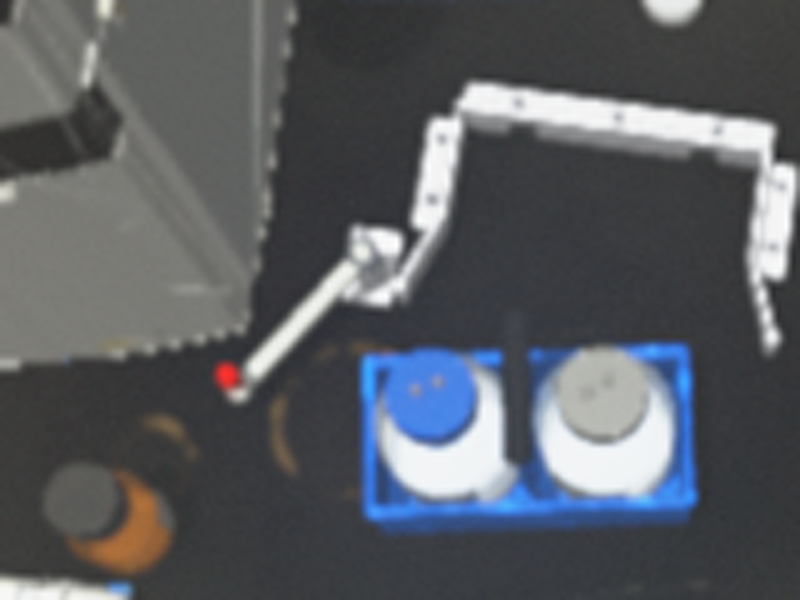

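View pics/scenec1.png

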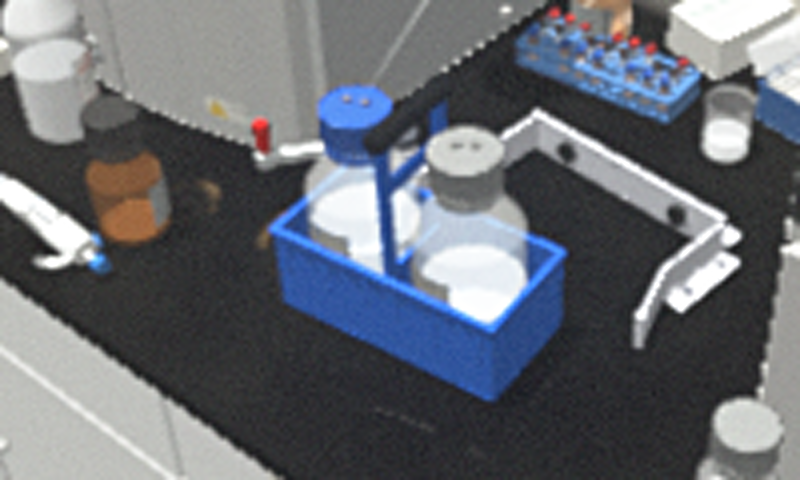

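```bash
python3 - <<'E'
from h import *
c=cam("top"); s=cam("scene")
t=lambda P:(np.array(P)+.5)/5-.5+[190,120]
sc=lambda P:(np.array(P)+.5)/4-.5+[180,120]
print("tool axes",np.round(q2m(get_state()["orientation"]).T,2))
# crate fit: rim 102x204 at z .085
ct=t([(366,354),(690,347),(694,508),(370,520)]);cm=np.array([(51,102,85),(51,-102,85),(-51,-102,85),(-51,102,85)])/1e3
cs=sc([(271,231),(495,325),(567,253),(490,400)]);cms=np.array([(-51,102,85),(-51,-102,85),(51,-102,85),(-49,-100,5)])/1e3
def tf(p,P): 
    a=p[2]; return np.c_[p[0]+np.cos(a)*P[:,0]-np.sin(a)*P[:,1],p[1]+np.sin(a)*P[:,0]+np.cos(a)*P[:,1],P[:,2]]
f=lambda p:np.r_[(proj(c,tf(p,cm))-ct).ravel(),(proj(s,tf(p,cms))-cs).ravel()]
r=least_squares(f,[.52,.11,0]); print("crate",r.x,np.round(r.fun.reshape(-1,2),1))
for a,b,z in [((466,90),(774,130),.038),((470,115),(770,152),.038)]:
    P=back(c,t([a,b]),z); d=P[0]-P[1]; print("stop",P,np.arctan2(-d[0],d[1]),np.hypot(*d[:2]))
pv=back(c,t([(365,245)]),.06);po=back(c,t([(228,372)]),.094);print("pivot",pv,"post",po,np.linalg.norm((pv-po)[0,:2]))
P=back(s,sc([(262,120)]),.094);print("post scene top",P)
P=back(s,sc([(538,112),(724,216)]),.038);print("stop scene",P)
for n in ["amber_bottle_mid"]: 
    print(n,back(c,t([(85,498)]),.122))
print("small",back(c,[391,217],.108))
E
```

```text
tool axes [[ 0.    0.   -1.  ]
 [ 0.38  0.93  0.  ]
 [ 0.93 -0.38  0.  ]]
crate [0.52553013 0.11358701 0.12316905] [[-0.2  0.4]
 [-0.4 -0.6]
 [ 0.2 -1. ]
 [-0.7 -0.9]
 [-0.7 -0.3]
 [-0.6  2. ]
 [ 0.1 -0.4]
 [ 0.8  1.4]]
stop [[ 0.76419972  0.18210208  0.038     ]
 [ 0.75360562 -0.02712023  0.038     ]] -0.050592376494173606 0.2094903655486512
stop [[ 0.74666952  0.17757001  0.038     ]
 [ 0.73782224 -0.025553    0.038     ]] -0.04352873031291676 0.20331559136934418
pivot [[0.64345856 0.23378065 0.06      ]] post [[0.54382102 0.30385062 0.094     ]] 0.12180902463127825
post scene top [[0.54618896 0.30326394 0.094     ]]
stop scene [[ 0.75751396  0.18437532  0.038     ]
 [ 0.74615329 -0.02230894  0.038     ]]
amber_bottle_mid [[0.45279751 0.37307893 0.122     ]]
small [[ 0.50942319 -0.18296999  0.108     ]]
```

```bash
cat >> h.py <<'E'
def pose_R(yaw,lean):
    # tool x = forward*sin(lean)+down*cos(lean); y = left
    f=np.array([np.cos(yaw),np.sin(yaw),0]);l=np.array([-np.sin(yaw),np.cos(yaw),0]);u=np.array([0,0,1.])
    x=np.sin(lean)*f-np.cos(lean)*u; y=l; return np.c_[x,y,np.cross(x,y)]
def step(goal,yaw,lean,cur=None):
    """deltas in tool frame: turn deg, shift cm (in current tool axes)"""
    if cur is None:
        s=get_state(); R0=q2m(s["orientation"]);p0=np.array(s["tcp_pos"])
    else: p0,R0=cur
    R1=pose_R(yaw,np.radians(lean))
    rv=R.from_matrix(R0.T@R1).as_rotvec(degrees=True); sh=R0.T@(np.array(goal)-p0)*100; sh1=R1.T@(np.array(goal)-p0)*100
    print("turn",np.round(rv,2),"shift in old axes",np.round(sh,2),"in new axes",np.round(sh1,2))
E
python3 -c "
from h import *
step((.45,.22,.33),-.3,0)"
```

```text
turn [-5.09  0.   -0.01] shift in old axes [ -9.87 -20.09  33.3 ] in new axes [ -9.86 -22.96  31.39]
```

step_arm:
  targets:
    - [[-5.1, 0, 0], [0, 0, 0], 8.54]
    - [[0, 0, 0], [-1.1, -2.5, 3.5], 8.54]
    - [[0, 0, 0], [-1.1, -2.5, 3.5], 8.54]
    - [[0, 0, 0], [-1.1, -2.5, 3.5], 8.54]
    - [[0, 0, 0], [-1.1, -2.5, 3.5], 8.54]
    - [[0, 0, 0], [-1.1, -2.5, 3.5], 8.54]
    - [[0, 0, 0], [-1.1, -2.5, 3.5], 8.54]
    - [[0, 0, 0], [-1.1, -2.5, 3.5], 8.54]
    - [[0, 0, 0], [-1.1, -2.5, 3.5], 8.54]
    - [[0, 0, 0], [-1.1, -2.5, 3.4], 8.54]

```text
clock: 1.8
tcp_pos: [0.4524, 0.2229, 0.331]
orientation: [0.699, 0.106, 0.699, -0.105]
wrist_force: [0.3, 0.4, -0.5]
finger_gap: 0.0851
```

```bash
python3 -c "
from h import *
s=get_state();print(s['clock'],s['tcp_pos'],q2m(s['orientation']).T.round(3),s['joint_pos'])
np.save('wc1.npy',np.array([s['tcp_pos'],*q2m(s['orientation'])]))
im=read_camera('wrist')[:,:,::-1]; cv2.imwrite('pics/w1.png',im)
s=get_state();print(s['tcp_pos'])
"
```

```text
1.8 [0.45239336 0.22286678 0.33099656] [[ 0.001  0.    -1.   ]
 [ 0.295  0.955  0.001]
 [ 0.955 -0.295  0.001]] [2.98331494e-01 1.65068033e-01 9.56065093e-02 1.50055051e+00
 1.74124482e-04 5.98228175e-01]
[0.4566161  0.21872922 0.33229665]
```

View pics/w1.png

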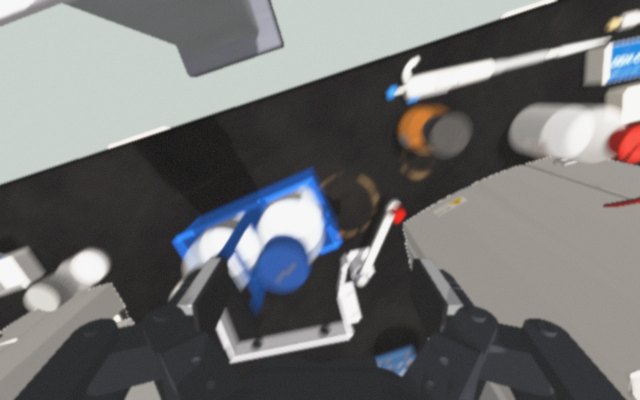

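```bash
python3 -c "
from h import *
s=get_state();print(s['clock'],s['tcp_pos'],np.abs(s['qvel']).max())
K,Rm,t=cam('wrist');np.savez('wc1.npz',K=K,R=Rm,t=t)
im=read_camera('wrist')[:,:,::-1]; cv2.imwrite('pics/w2.png',im)
cv2.imwrite('pics/w2c.png',cv2.resize(im[150:370,160:420],None,fx=3,fy=3,interpolation=cv2.INTER_CUBIC)[:,:780])
for n in ['gate','dock','gate_post']:
  for d in silhouettes('wrist',n)[:1]: print(n,d['p'],np.round(d['extent'],1))
"
```

```text
1.85 [0.4566161  0.21872922 0.33229665] 0.15033422881234978
gate 0.59 [358.2 197.6  49.3  80.7]
dock 0.97 [217.2 194.9 190.3 160.7]
gate_post 0.57 [362.7 191.   45.9  86.8]
```

View pics/w2c.png

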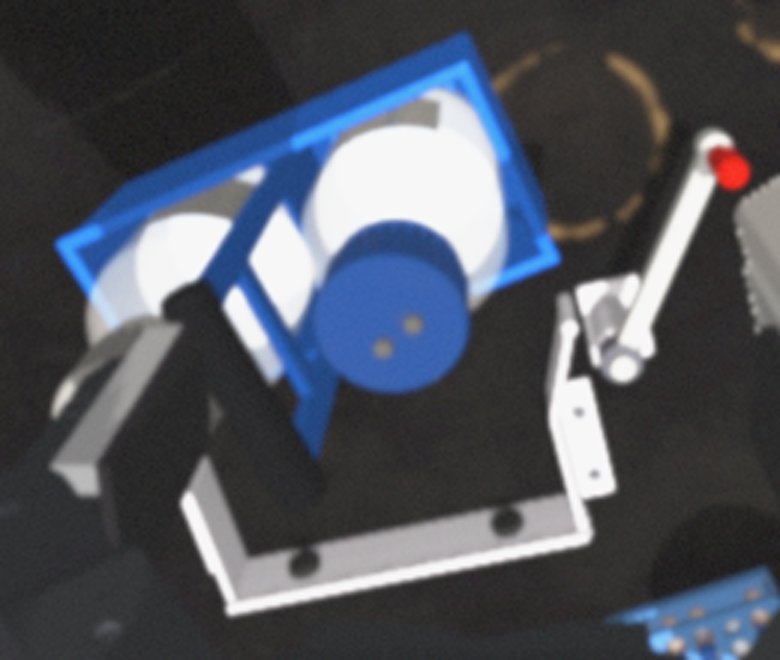

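```bash
python3 - <<'E'
from h import *
d=np.load('wc1.npz');c=(d['K'],d['R'],d['t'])
w=lambda P:(np.array(P)+.5)/3-.5+[160,150]
P=back(c,w([(250,555),(568,493)]),0);dd=P[1]-P[0];print("stop base",P,np.arctan2(-dd[0],dd[1]),np.hypot(*dd[:2]))
P=back(c,w([(236,603),(592,533)]),.038);dd=P[1]-P[0];print("stop top",P,np.arctan2(-dd[0],dd[1]),np.hypot(*dd[:2]))
P=back(c,w([(304,562),(508,521)]),.02);dd=P[1]-P[0];print("bumpers",P,np.arctan2(-dd[0],dd[1]),P.mean(0))
P=back(c,w([(622,362)]),.065);print("pivot",P); print("post",back(c,w([(733,170)]),.094))
P=back(c,w([(465,62),(558,258),(62,243)]),.085);print("crate rim nearL, farL, nearR",P); 
for a,b in ((0,2),):
    dd=P[a]-P[b];print(np.arctan2(-dd[0],dd[1]),np.hypot(*dd[:2]))
print(((P[1]+P[2])/2))
print("wristcam at",c[2])
E
```

```text
stop base [[ 0.73712117 -0.01878528  0.        ]
 [ 0.75181399  0.18101275  0.        ]] -0.07340624383640386 0.20033753742609045
stop top [[ 0.73785673 -0.01829068  0.038     ]
 [ 0.7520146   0.19150621  0.038     ]] -0.06738150149281398 0.2102740635915995
bumpers [[0.73640623 0.02090437 0.02      ]
 [0.7444819  0.14490684 0.02      ]] -0.0650332637546813 [0.74044407 0.0829056  0.02      ]
pivot [[0.63446488 0.23591912 0.065     ]]
post [[0.54029994 0.30551372 0.094     ]]
crate rim nearL, farL, nearR [[0.46287284 0.20968143 0.085     ]
 [0.56166811 0.22225026 0.085     ]
 [0.48773882 0.01134178 0.085     ]]
0.12471997862800414 0.19989230038103772
[0.52470347 0.11679602 0.085     ]
wristcam at [0.38049096 0.24247881 0.47443919]
```

```bash
python3 -c "
from h import *
step((.415,.12,.15),-.3,40)
cur=(np.array([.415,.12,.15]),pose_R(-.3,np.radians(40)))
step((.415,.12,.012),-.3,40,cur)"
```

```text
turn [-4.000e-02 -4.003e+01  0.000e+00] shift in old axes [ 18.01 -11.05  -0.37] in new axes [ 13.55 -11.04 -11.88]
turn [0. 0. 0.] shift in old axes [10.57  0.   -8.87] in new axes [10.57  0.   -8.87]
```

step_arm:
  targets:
    - [[0, -8, 0], [0, 0, 0], 8.54]
    - [[0, -8, 0], [0, 0, 0], 8.54]
    - [[0, -8, 0], [0, 0, 0], 8.54]
    - [[0, -8, 0], [0, 0, 0], 8.54]
    - [[0, -8, 0], [0, 0, 0], 8.54]
    - [[0, 0, 0], [2.7, -2.2, -2.4], 8.54]
    - [[0, 0, 0], [2.7, -2.2, -2.4], 8.54]
    - [[0, 0, 0], [2.7, -2.2, -2.4], 8.54]
    - [[0, 0, 0], [2.7, -2.2, -2.4], 8.54]
    - [[0, 0, 0], [2.7, -2.2, -2.4], 8.54]

```text
clock: 3.05
tcp_pos: [0.4124, 0.1216, 0.1483]
orientation: [0.896, 0.063, 0.418, -0.133]
wrist_force: [0.3, 0.4, -0.6]
finger_gap: 0.0855
```

```bash
python3 -c "
from h import *
s=get_state();print(s['clock'],s['joint_pos'].round(2),s['wrist_force'].round(1))
step((.415,.12,.012),-.3,40)
crop('scene','s3',140,80,260,180,3)
s=get_state();print(s['tcp_pos'])
step((.415,.12,.012),-.3,40)
"
```

```text
3.05 [ 0.38 -0.27 -1.02  0.25 -0.41  0.55] [ 0.3  0.4 -0.6]
turn [ 0.17 -0.   -0.19] shift in old axes [10.63 -0.08 -8.53] in new axes [10.63 -0.07 -8.53]
[0.4080121  0.11861117 0.14232375]
turn [ 0.36 -0.45  0.15] shift in old axes [10.45  0.42 -7.81] in new axes [10.39  0.34 -7.9 ]
```

View pics/s3.png

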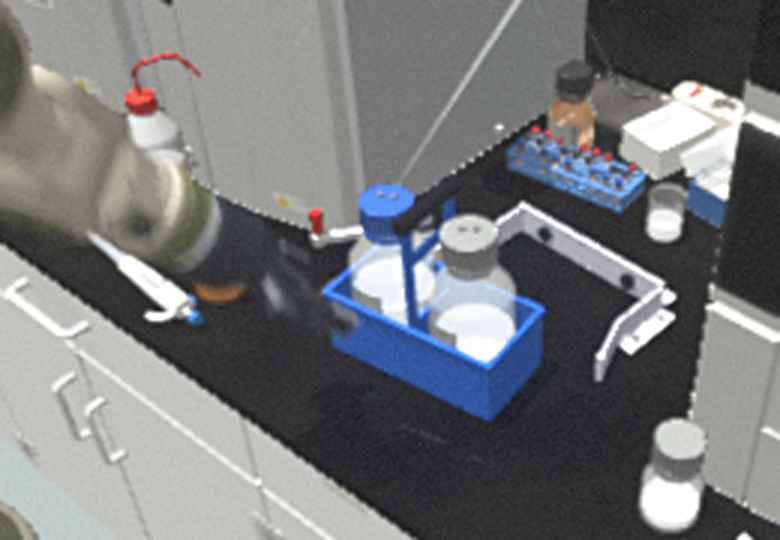

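```bash
python3 -c "
from h import *
step((.425,.14,.06),-.3,34)
cur=(np.array([.425,.14,.06]),pose_R(-.3,np.radians(34)))
step((.425,.14,.012),-.3,34,cur)"
```

```text
turn [0.36 5.55 0.16] shift in old axes [ 6.97  2.59 -4.46] in new axes [ 7.38  2.55 -3.78]
turn [0. 0. 0.] shift in old axes [ 3.98  0.   -2.68] in new axes [ 3.98  0.   -2.68]
```

step_arm:
  targets:
    - [[0.4, 5.5, 0.2], [0, 0, 0], 8.54]
    - [[0, 0, 0], [1.5, 0.5, -0.8], 8.54]
    - [[0, 0, 0], [1.5, 0.5, -0.8], 8.54]
    - [[0, 0, 0], [1.5, 0.5, -0.7], 8.54]
    - [[0, 0, 0], [1.5, 0.5, -0.7], 8.54]
    - [[0, 0, 0], [1.4, 0.5, -0.7], 8.54]
    - [[0, 0, 0], [0, 0, 0], 8.54]
    - [[0, 0, 0], [0, 0, 0], 8.54]
    - [[0, 0, 0], [0, 0, 0], 8.54]
    - [[0, 0, 0], [0, 0, 0], 8.54]

```text
clock: 4.1
tcp_pos: [0.4331, 0.1422, 0.069]
orientation: [0.875, 0.074, 0.459, -0.132]
wrist_force: [-0.7, 0.2, -1.2]
finger_gap: 0.0854
```

```bash
python3 -c "
from h import *
s=get_state();print(s['clock'],s['tcp_pos'],s['joint_pos'].round(2),s['wrist_force'].round(1))
step((.425,.14,.012),-.3,34)
crop('scene','s4',140,80,260,180,3)
"
```

```text
4.1 [0.43307447 0.14224471 0.06904481] [ 0.37 -0.03 -1.02  0.08 -0.36  0.59] [-0.7  0.2 -1.2]
turn [-0.4   0.58 -0.3 ] shift in old axes [ 4.29 -0.5  -3.81] in new axes [ 4.33 -0.45 -3.77]
```

View pics/s4.png

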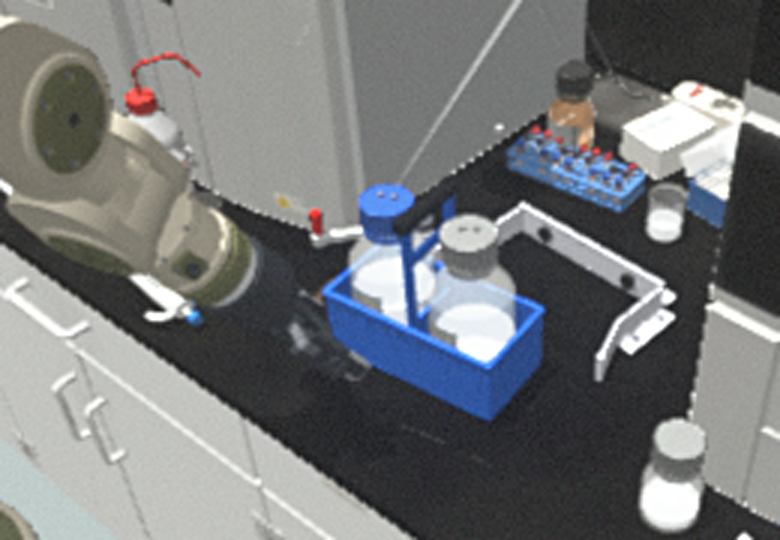

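```bash
python3 -c "
from h import *
step((.425,.14,.012),-.3,26)"
```

```text
turn [-0.39  8.58 -0.32] shift in old axes [ 4.29 -0.49 -3.82] in new axes [ 4.81 -0.44 -3.14]
```

step_arm:
  targets:
    - [[-0.2, 4.3, -0.2], [0, 0, 0], 8.54]
    - [[-0.2, 4.3, -0.2], [0, 0, 0], 8.54]
    - [[0, 0, 0], [0.8, -0.1, -0.5], 8.54]
    - [[0, 0, 0], [0.8, -0.1, -0.5], 8.54]
    - [[0, 0, 0], [0.8, -0.1, -0.5], 8.54]
    - [[0, 0, 0], [0.8, 0, -0.5], 8.54]
    - [[0, 0, 0], [0.8, 0, -0.5], 8.54]
    - [[0, 0, 0], [0.7, 0, -0.5], 8.54]
    - [[0, 0, 0], [0, 0, 0], 8.54]
    - [[0, 0, 0], [0, 0, 0], 8.54]

```text
clock: 5.15
tcp_pos: [0.4258, 0.1407, 0.013]
orientation: [0.838, 0.079, 0.525, -0.128]
wrist_force: [0.2, 0.6, -0.1]
finger_gap: 0.0852
```

```bash
python3 -c "
from h import *
s=get_state();print(s['clock'],s['tcp_pos'],s['joint_pos'].round(2),s['wrist_force'].round(1))
step((.425,.14,.012),-.3,26)
crop('scene','s5',160,100,180,120,4)
cv2.imwrite('pics/w5.png',read_camera('wrist')[:,:,::-1])
"
```

```text
5.15 [0.42579826 0.14070972 0.01300805] [ 0.31  0.09 -0.99  0.11 -0.26  0.56] [ 0.2  0.6 -0.1]
turn [ 0.01 -0.08  0.14] shift in old axes [ 0.07 -0.09 -0.09] in new axes [ 0.07 -0.09 -0.09]
```

View pics/s5.png

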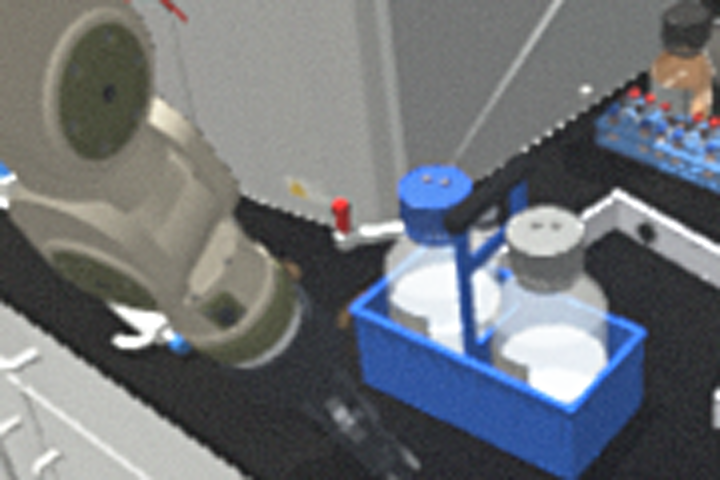

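View pics/w5.png

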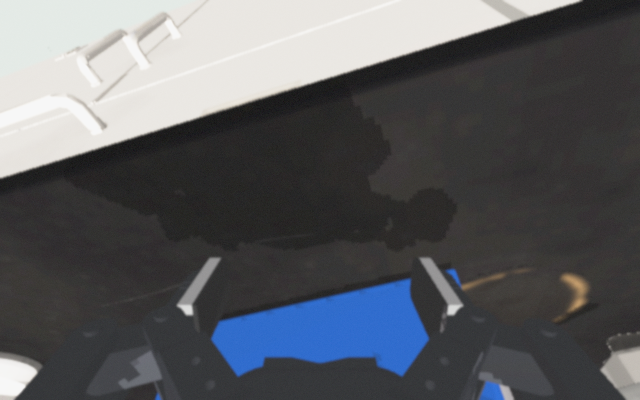

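step_arm:
  targets:
    - [[0, 0, 0], [0.3, 0.2, 0.6], 8.54]
    - [[0, 0, 0], [0.29, 0.2, 0.6], 8.54]
    - [[0, 0, 0], [0.29, 0.2, 0.6], 8.54]
    - [[0, 0, 0], [0.29, 0.2, 0.6], 8.54]
    - [[0, 0, 0], [0.29, 0.2, 0.6], 8.54]
    - [[0, 0, 0], [0.29, 0.2, 0.6], 8.54]
    - [[0, 0, 0], [0.29, 0.2, 0.6], 8.54]
    - [[0, 0, 0], [0.29, 0.2, 0.6], 8.54]
    - [[0, 0, 0], [0, 0, 0], 8.54]
    - [[0, 0, 0], [0, 0, 0], 8.54]

```text
clock: 6.25
tcp_pos: [0.4786, 0.1403, 0.0104]
orientation: [0.836, 0.078, 0.528, -0.127]
wrist_force: [-3.5, 1.1, -2.3]
finger_gap: 0.0853
```

```bash
python3 -c "
from h import *
s=get_state();print(s['clock'],s['tcp_pos'],s['joint_pos'].round(2),s['wrist_force'].round(1))
step((.5,.14,.012),-.3,34)
crop('scene','s6',160,100,180,120,4)
crop('top','t6',190,120,160,120,5)
"
```

```text
6.25 [0.47856797 0.14025314 0.01042293] [ 0.27  0.18 -0.89  0.12 -0.24  0.52] [-3.5  1.1 -2.3]
turn [ 0.18 -8.45  0.2 ] shift in old axes [0.74 0.61 1.92] in new axes [1.02 0.61 1.79]
```

View pics/s6.png

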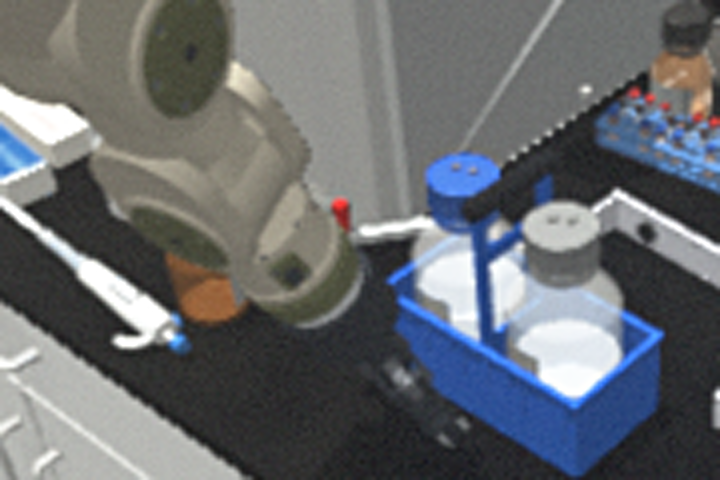

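View pics/t6.png

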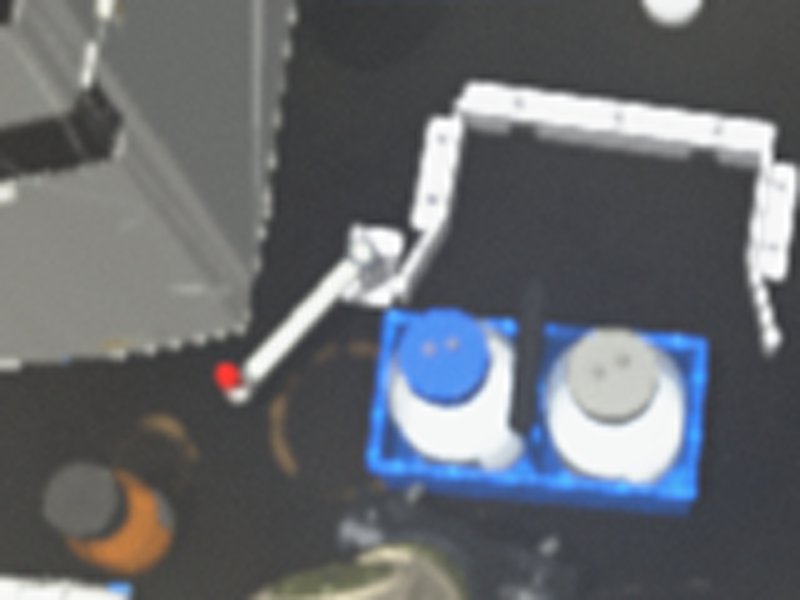

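```bash
cat >> h.py <<'E'
CM=np.array([(51,102,85),(51,-102,85),(-51,-102,85),(-51,102,85)])/1e3
def tf(p,P): 
    a=p[2]; return np.c_[p[0]+np.cos(a)*P[:,0]-np.sin(a)*P[:,1],p[1]+np.sin(a)*P[:,0]+np.cos(a)*P[:,1],P[:,2]]
DOCK=np.array([.690,.085,-.063])
def crate(pts,k=5,o=(190,120)):
    """top-crop pts: farL farR nearR nearL"""
    c=cam("top"); uv=(np.array(pts)+.5)/k-.5+np.array(o)
    ok=np.array([p is not None for p in pts])
    r=least_squares(lambda p:(proj(c,tf(p,CM))-uv).ravel(),[.6,.1,0])
    p=r.x; d=p-DOCK; a=DOCK[2]
    print("crate",np.round(p,4),"resid",np.round(r.fun,1),"in dock mm",np.round(1e3*np.array([np.cos(a)*d[0]+np.sin(a)*d[1],-np.sin(a)*d[0]+np.cos(a)*d[1]]),1),round(d[2],3))
E
python3 -c "
from h import *
crate([(387,312),(707,340),(696,497),(371,470)])
step((.5,.14,.012),-.3,34)"
```

```text
crate [0.5419 0.1081 0.001 ] resid [ 0.1  0.1  0.3 -0.2 -0.1  0.  -0.3  0. ] in dock mm [-149.2   13.7] 0.064
turn [ 0.18 -8.44  0.2 ] shift in old axes [0.75 0.61 1.92] in new axes [1.02 0.62 1.79]
```

```bash
python3 -c "
from h import *
step((.474,.128,.011),-.22,31)
cur=(0*np.zeros(3),pose_R(-.22,np.radians(31)))
step((.01,0,0),-.22,31,cur)
step((.01*np.cos(.22),-.01*np.sin(.22),0),-.22,31,cur)"
```

```text
turn [-3.87 -5.45  2.38] shift in old axes [-0.08 -1.3  -0.05] in new axes [-0.14 -1.29 -0.13]
turn [0. 0. 0.] shift in old axes [0.5  0.22 0.84] in new axes [0.5  0.22 0.84]
turn [0. 0. 0.] shift in old axes [0.52 0.   0.86] in new axes [0.52 0.   0.86]
```

step_arm:
  targets:
    - [[0, 0, 0], [-0.2, -0.4, -0.5], 8.54]
    - [[-2, -2.7, 1.2], [0, -0.5, 0], 8.54]
    - [[-1.9, -2.7, 1.2], [0, -0.4, 0.3], 8.54]
    - [[0, 0, 0], [0.35, 0.15, 0.6], 8.54]
    - [[0, 0, 0], [0.35, 0.15, 0.6], 8.54]
    - [[0, 0, 0], [0.35, 0.15, 0.6], 8.54]
    - [[0, 0, 0], [0.35, 0.1, 0.6], 8.54]
    - [[0, 0, 0], [0.35, 0.1, 0.6], 8.54]
    - [[0, 0, 0], [0, 0, 0], 8.54]
    - [[0, 0, 0], [0, 0, 0], 8.54]

```text
clock: 7.35
tcp_pos: [0.508, 0.1277, 0.0122]
orientation: [0.865, 0.054, 0.49, -0.095]
wrist_force: [-4.8, 3.2, -1.2]
finger_gap: 0.0856
```

```bash
cat > look.py <<'E'
from h import *
import sys
s=get_state();print(s['clock'],s['tcp_pos'].round(4),s['joint_pos'].round(2),s['wrist_force'].round(1))
step(s['tcp_pos'],-.22,31)
crop('top',sys.argv[1],190,120,160,120,5)
E
python3 look.py t7
```

```text
7.35 [0.508  0.1277 0.0122] [ 0.22  0.19 -0.96 -0.07 -0.22  0.38] [-4.8  3.2 -1.2]
turn [-0.03 -0.09 -0.02] shift in old axes [0. 0. 0.] in new axes [0. 0. 0.]
```

View pics/t7.png

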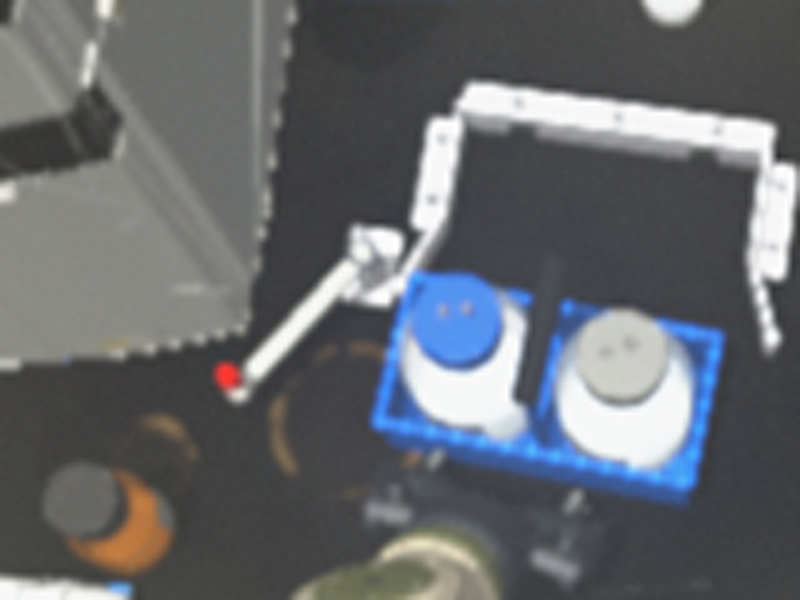

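```bash
python3 -c "
from h import *
crate([(409,272),(722,333),(696,487),(374,427)])
"
```

```text
crate [ 0.5586  0.1035 -0.1051] resid [-0.   0.2  0.4 -0.3 -0.4  0.1  0.  -0. ] in dock mm [-132.3   10.2] -0.042
```

step_arm:
  targets:
    - [[0, 0, 0], [0.35, 0.05, 0.6], 8.54]
    - [[0, 0, 0], [0.35, 0, 0.6], 8.54]
    - [[0, 0, 0], [0.35, 0, 0.6], 8.54]
    - [[0, 0, 0], [0.35, 0, 0.6], 8.54]
    - [[0, 0, 0], [0, 0, 0], 8.54]
    - [[0, 0, 0], [0, 0, 0], 8.54]
    - [[0, 0, 0], [0, 0, 0], 8.54]
    - [[0, 0, 0], [0, 0, 0], 8.54]
    - [[0, 0, 0], [0, 0, 0], 8.54]
    - [[0, 0, 0], [0, 0, 0], 8.54]

```text
clock: 8.4
tcp_pos: [0.5348, 0.122, 0.0123]
orientation: [0.864, 0.055, 0.49, -0.096]
wrist_force: [-4.6, 2.1, -3.5]
finger_gap: 0.0853
```

```bash
python3 look.py t8
```

```text
8.4 [0.5348 0.122  0.0123] [ 0.19  0.22 -0.91 -0.06 -0.21  0.36] [-4.6  2.1 -3.5]
turn [-0.05 -0.14 -0.01] shift in old axes [0. 0. 0.] in new axes [0. 0. 0.]
```

View pics/t8.png

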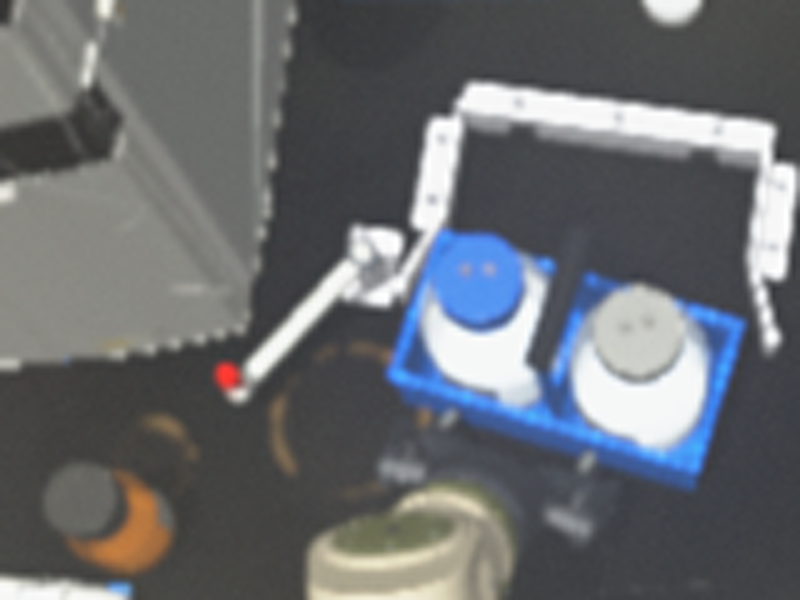

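```bash
python3 -c "
from h import *
crate([(441,232),(745,320),(700,471),(390,377)])
"
```

```text
crate [ 0.5789  0.0937 -0.2111] resid [-0.1 -0.4  0.2  0.   0.   0.1 -0.1  0.3] in dock mm [-111.5    1.7] -0.148
```

```bash
python3 -c "
from h import *
step((.503,.081,.012),-.04,33)
cur=(0*np.zeros(3),pose_R(-.04,np.radians(33)))
step((.01,0,0),-.04,33,cur)
step((.01,-.0006,0),-.04,33,cur)"
```

```text
turn [-8.8  -2.13  5.45] shift in old axes [-1.11 -4.69 -1.91] in new axes [-1.62 -4.22 -2.54]
turn [0. 0. 0.] shift in old axes [0.54 0.04 0.84] in new axes [0.54 0.04 0.84]
turn [0. 0. 0.] shift in old axes [ 0.55 -0.02  0.84] in new axes [ 0.55 -0.02  0.84]
```

step_arm:
  targets:
    - [[0, 0, 0], [-0.6, -0.8, -1.0], 8.54]
    - [[0, 0, 0], [-0.5, -2.0, -0.9], 8.54]
    - [[-4.4, -1.1, 2.7], [0, -1.0, 0], 8.54]
    - [[-4.4, -1.1, 2.7], [0, -0.9, 0], 8.54]
    - [[0, 0, 0], [0.38, 0, 0.59], 8.54]
    - [[0, 0, 0], [0.38, 0, 0.59], 8.54]
    - [[0, 0, 0], [0.38, 0, 0.59], 8.54]
    - [[0, 0, 0], [0.38, 0, 0.59], 8.54]
    - [[0, 0, 0], [0, 0, 0], 8.54]
    - [[0, 0, 0], [0, 0, 0], 8.54]

```text
clock: 9.45
tcp_pos: [0.5435, 0.0819, 0.018]
orientation: [0.875, 0.009, 0.484, -0.021]
wrist_force: [-4.8, -2.3, -1.6]
finger_gap: 0.0856
```

```bash
sed -i 's/-.22,31/-.04,33/' look.py; python3 look.py t9
```

```text
9.45 [0.5435 0.0819 0.018 ] [ 0.03  0.18 -0.97 -0.14 -0.04  0.06] [-4.8 -2.3 -1.6]
turn [-0.16 -0.88  0.42] shift in old axes [0. 0. 0.] in new axes [0. 0. 0.]
```

View pics/t9.png

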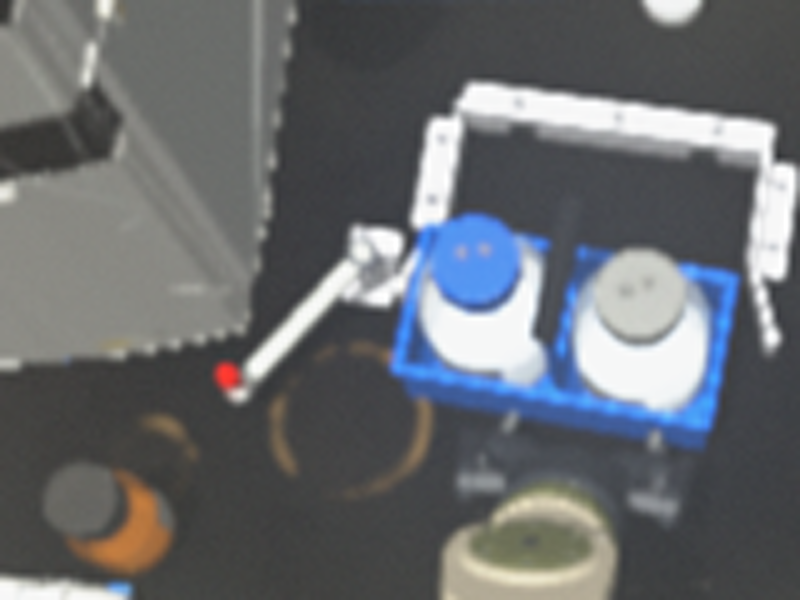

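```bash
python3 -c "
from h import *
crate([(422,226),(739,275),(711,428),(393,373)])
"
```

```text
crate [ 0.5946  0.0967 -0.0835] resid [ 0.2 -0.6 -0.3 -0.1  0.2  0.2 -0.1  0.5] in dock mm [-96.    5.7] -0.021
```

```bash
python3 -c "
from h import *
step((.533,.105,.012),-.11,33)
cur=(0*np.zeros(3),pose_R(-.11,np.radians(33)))
step((.01,-.0011,0),-.11,33,cur)"
```

```text
turn [ 3.23 -0.87 -1.74] shift in old axes [-0.11  2.26 -1.29] in new axes [-0.2   2.18 -1.42]
turn [0. 0. 0.] shift in old axes [0.55 0.   0.84] in new axes [0.55 0.   0.84]
```

step_arm:
  targets:
    - [[0, 0, 0], [-0.3, 0.4, -1.2], 8.54]
    - [[3.2, -0.9, -1.7], [0.2, 1.8, -0.1], 8.54]
    - [[0, 0, 0], [0.38, 0, 0.59], 8.54]
    - [[0, 0, 0], [0.38, 0, 0.59], 8.54]
    - [[0, 0, 0], [0.38, 0, 0.59], 8.54]
    - [[0, 0, 0], [0.38, 0, 0.59], 8.54]
    - [[0, 0, 0], [0.38, 0, 0.59], 8.54]
    - [[0, 0, 0], [0.38, 0, 0.59], 8.54]
    - [[0, 0, 0], [0, 0, 0], 8.54]
    - [[0, 0, 0], [0, 0, 0], 8.54]

```text
clock: 10.5
tcp_pos: [0.5743, 0.1005, 0.0122]
orientation: [0.878, 0.025, 0.476, -0.046]
wrist_force: [-6.1, 2.2, -2.8]
finger_gap: 0.0853
```

```bash
sed -i 's/-.04,33/-.11,33/' look.py; python3 look.py t10
```

```text
10.5 [0.5743 0.1005 0.0122] [ 0.09  0.25 -0.91 -0.16 -0.1   0.16] [-6.1  2.2 -2.8]
turn [ 0.21  0.03 -0.2 ] shift in old axes [0. 0. 0.] in new axes [0. 0. 0.]
```

View pics/t10.png

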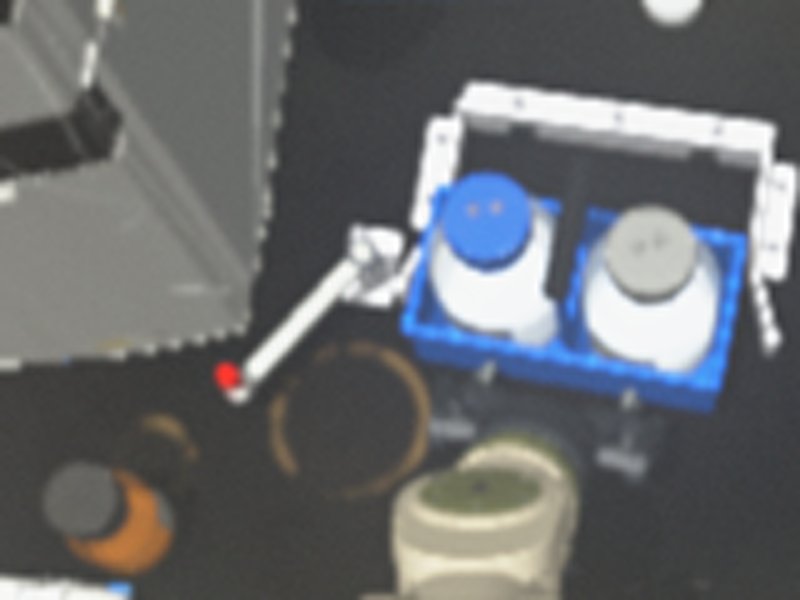

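```bash
python3 -c "
from h import *
crate([(434,186),(746,235),(722,391),(403,331)])
"
```

```text
crate [ 0.6212  0.0928 -0.0899] resid [ 0.1 -0.6  0.2  0.3 -0.3 -0.4 -0.   0.7] in dock mm [-69.2   3.5] -0.027
```

step_arm:
  targets:
    - [[0, 0, 0], [0.38, 0, 0.59], 8.54]
    - [[0, 0, 0], [0.38, 0, 0.59], 8.54]
    - [[0, 0, 0], [0.38, 0, 0.59], 8.54]
    - [[0, 0, 0], [0.38, 0, 0.59], 8.54]
    - [[0, 0, 0], [0.38, 0, 0.59], 8.54]
    - [[0, 0, 0], [0, 0, 0], 8.54]
    - [[0, 0, 0], [0, 0, 0], 8.54]
    - [[0, 0, 0], [0, 0, 0], 8.54]
    - [[0, 0, 0], [0, 0, 0], 8.54]
    - [[0, 0, 0], [0, 0, 0], 8.54]

```text
clock: 11.55
tcp_pos: [0.6093, 0.0965, 0.0124]
orientation: [0.878, 0.025, 0.476, -0.046]
wrist_force: [-5.4, 0.8, -2.9]
finger_gap: 0.0851
```

```bash
python3 look.py t11
```

```text
11.55 [0.6093 0.0965 0.0124] [ 0.07  0.3  -0.83 -0.13 -0.1   0.15] [-5.4  0.8 -2.9]
turn [ 0.19  0.03 -0.17] shift in old axes [0. 0. 0.] in new axes [0. 0. 0.]
```

View pics/t11.png

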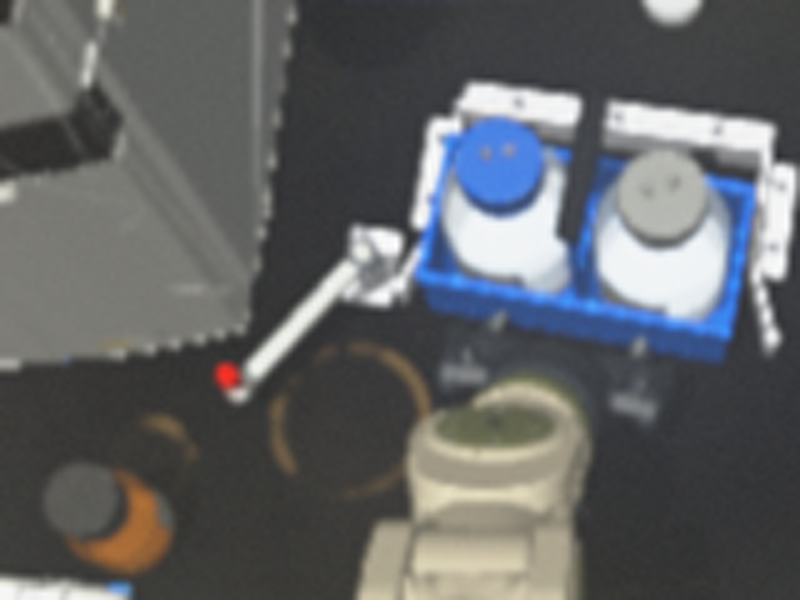

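```bash
python3 -c "
from h import *
crate([(447,136),(757,186),(734,338),(419,278)])
step(get_state()['tcp_pos'],-.065,36)
cur=(0*np.zeros(3),pose_R(-.065,np.radians(36)))
step((.01,-.00065,0),-.065,36,cur)
"
```

```text
crate [ 0.6558  0.0877 -0.0915] resid [ 0.2 -0.6  0.4 -0.  -0.2 -0.2 -0.4  0.9] in dock mm [-34.3   0.5] -0.028
turn [-1.94 -2.97  1.29] shift in old axes [0. 0. 0.] in new axes [0. 0. 0.]
turn [0. 0. 0.] shift in old axes [0.59 0.   0.81] in new axes [0.59 0.   0.81]
```

step_arm:
  targets:
    - [[-1, -1.5, 0.6], [0, 0, 0], 8.54]
    - [[-0.9, -1.5, 0.6], [0, 0, 0], 8.54]
    - [[0, 0, 0], [0.35, 0, 0.49], 8.54]
    - [[0, 0, 0], [0.35, 0, 0.49], 8.54]
    - [[0, 0, 0], [0.35, 0, 0.49], 8.54]
    - [[0, 0, 0], [0.35, 0, 0.49], 8.54]
    - [[0, 0, 0], [0.18, 0, 0.25], 8.54]
    - [[0, 0, 0], [0, 0, 0], 8.54]
    - [[0, 0, 0], [0, 0, 0], 8.54]
    - [[0, 0, 0], [0, 0, 0], 8.54]

```text
clock: 12.6
tcp_pos: [0.6344, 0.0931, 0.0113]
orientation: [0.89, 0.014, 0.455, -0.031]
wrist_force: [-9.5, -3.2, -3.0]
finger_gap: 0.0857
```

```bash
sed -i 's/-.11,33/-.065,36/' look.py; python3 look.py t12
```

```text
12.6 [0.6344 0.0931 0.0113] [ 0.06  0.33 -0.83 -0.21 -0.08  0.1 ] [-9.5 -3.2 -3. ]
turn [-0.07 -0.18  0.29] shift in old axes [0. 0. 0.] in new axes [0. 0. 0.]
```

View pics/t12.png

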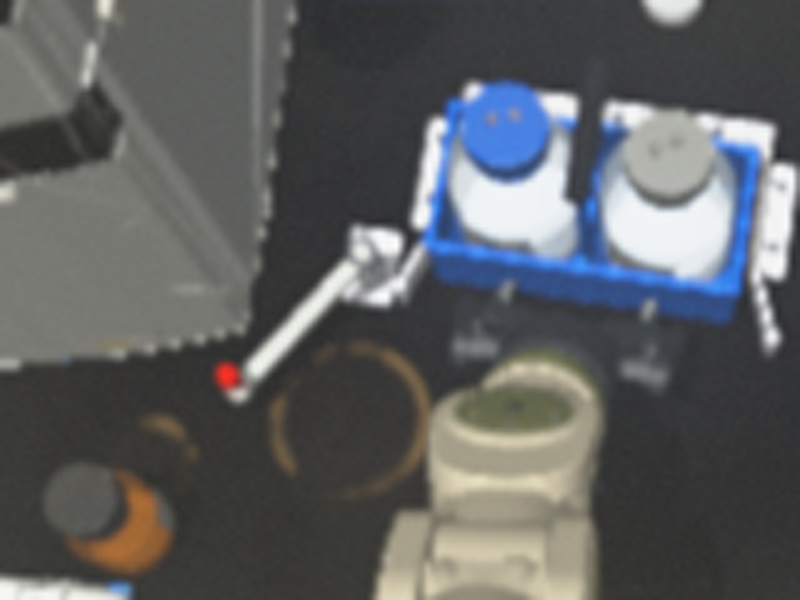

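```bash
python3 -c "
from h import *
crate([(451,98),(761,148),(739,300),(430,243)])
"
```

```text
crate [ 0.681   0.0861 -0.0838] resid [ 0.6 -0.1  0.6 -0.   0.  -0.5 -1.2  0.6] in dock mm [-9.   0.5] -0.021
```

step_arm:
  targets:
    - [[0, 0, 0], [0.12, 0, 0.16], 8.54]
    - [[0, 0, 0], [0.12, 0, 0.16], 8.54]
    - [[0, 0, 0], [0.12, 0, 0.16], 8.54]
    - [[0, 0, 0], [0.12, 0, 0.16], 8.54]
    - [[0, 0, 0], [0, 0, 0], 8.54]
    - [[0, 0, 0], [0, 0, 0], 8.54]
    - [[0, 0, 0], [0, 0, 0], 8.54]
    - [[0, 0, 0], [0, 0, 0], 8.54]
    - [[0, 0, 0], [0, 0, 0], 8.54]
    - [[0, 0, 0], [0, 0, 0], 8.54]

```text
clock: 13.65
tcp_pos: [0.6417, 0.0926, 0.011]
orientation: [0.89, 0.014, 0.456, -0.031]
wrist_force: [-13.3, -4.1, 1.0]
finger_gap: 0.0857
```

```bash
python3 look.py t13
```

```text
13.65 [0.6417 0.0926 0.011 ] [ 0.05  0.34 -0.81 -0.21 -0.07  0.1 ] [-13.3  -4.1   1. ]
turn [-0.06 -0.23  0.3 ] shift in old axes [0. 0. 0.] in new axes [0. 0. 0.]
```

View pics/t13.png

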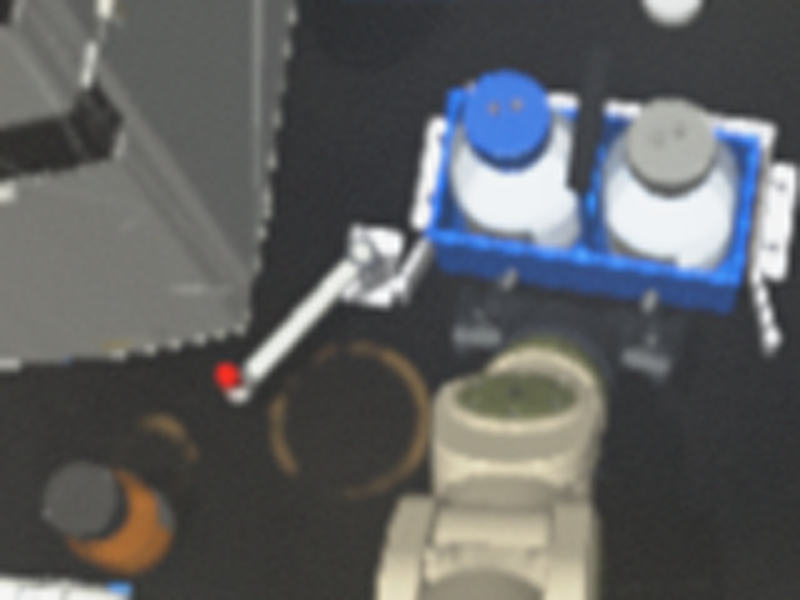

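step_arm:
  targets:
    - [[0, 0, 0], [0.12, 0, 0.16], 8.54]
    - [[0, 0, 0], [0.12, 0, 0.16], 8.54]
    - [[0, 0, 0], [0.06, 0, 0.08], 8.54]
    - [[0, 0, 0], [0, 0, 0], 8.54]
    - [[0, 0, 0], [0, 0, 0], 8.54]
    - [[0, 0, 0], [0, 0, 0], 8.54]
    - [[0, 0, 0], [0, 0, 0], 8.54]
    - [[0, 0, 0], [0, 0, 0], 8.54]
    - [[0, 0, 0], [0, 0, 0], 8.54]
    - [[0, 0, 0], [0, 0, 0], 8.54]

```text
clock: 14.7
tcp_pos: [0.6426, 0.093, 0.0093]
orientation: [0.888, 0.014, 0.458, -0.031]
wrist_force: [-29.8, -1.0, 14.6]
finger_gap: 0.0853
```

```bash
python3 look.py t14
```

```text
14.7 [0.6426 0.093  0.0093] [ 0.05  0.35 -0.81 -0.2  -0.07  0.1 ] [-29.8  -1.   14.6]
turn [ 0.01 -0.56  0.25] shift in old axes [0. 0. 0.] in new axes [0. 0. 0.]
```

View pics/t14.png

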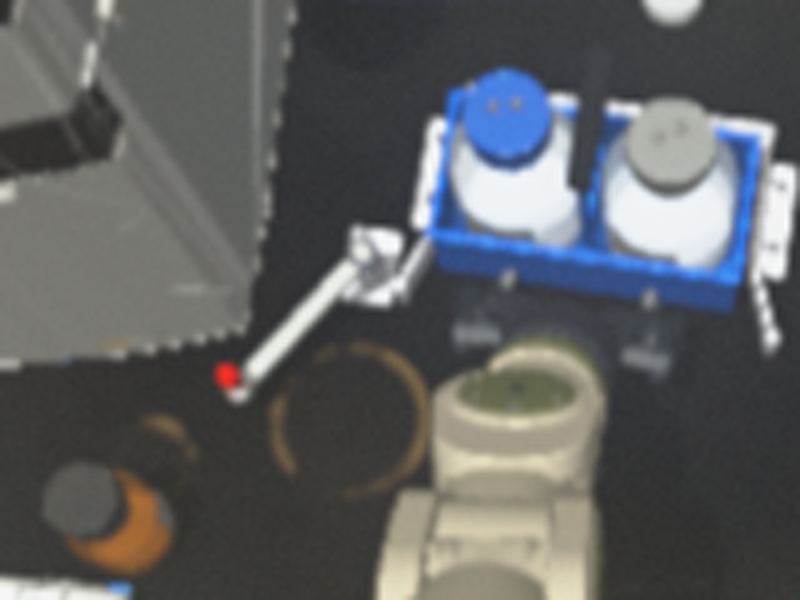

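```bash
python3 -c "
from h import *
crate([(451,88),(762,139),(740,290),(431,234)])
c=cam('top')
t=lambda P:(P+.5-np.array([190,120]))*5-.5+2
for yaw in (-.04,-.06,-.08):
  D=np.array([.690,.085,yaw])
  print(yaw,'crate',t(proj(c,tf(D,CM))).round(0).tolist(),'stop top',t(proj(c,tf(D,np.array([(.055,.103,.038),(.055,-.103,.038)])))).round(0).tolist())
crop('scene','s14',240,100,150,110,5)
"
```

```text
crate [ 0.6874  0.0862 -0.0829] resid [ 0.8  0.1  0.5 -0.1 -0.  -0.4 -1.2  0.5] in dock mm [-2.6  1. ] -0.02
-0.04 crate [[455.0, 93.0], [766.0, 130.0], [748.0, 280.0], [431.0, 242.0]] stop top [[460.0, 113.0], [764.0, 149.0]]
-0.06 crate [[457.0, 90.0], [767.0, 133.0], [746.0, 283.0], [430.0, 238.0]] stop top [[462.0, 110.0], [765.0, 152.0]]
-0.08 crate [[459.0, 87.0], [769.0, 136.0], [744.0, 286.0], [429.0, 235.0]] stop top [[465.0, 107.0], [767.0, 155.0]]
```

View pics/s14.png

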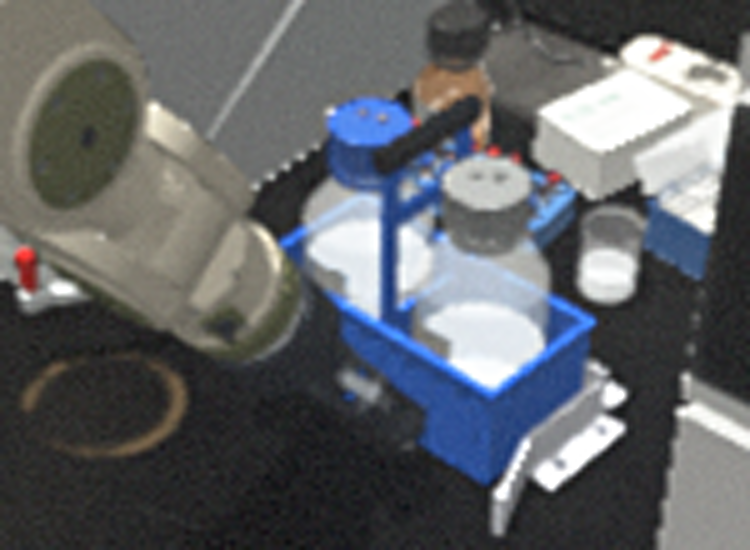

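```bash
python3 -c "
from h import *
step((.620,.057,.012),-.02,36)
cur=(0*np.zeros(3),pose_R(-.02,np.radians(36)))
step((.01,-.0006,0),-.02,36,cur)
"
```

```text
turn [-2.08 -0.57  1.76] shift in old axes [-1.38 -3.74 -1.49] in new axes [-1.51 -3.64 -1.61]
turn [0. 0. 0.] shift in old axes [ 0.59 -0.04  0.81] in new axes [ 0.59 -0.04  0.81]
```

step_arm:
  targets:
    - [[0, 0, 0], [-1.0, -0.2, -1.2], 8.54]
    - [[-2.1, -0.6, 1.8], [-0.6, -1.7, -0.6], 8.54]
    - [[0, 0, 0], [0, -1.8, 0], 8.54]
    - [[0, 0, 0], [0.24, 0, 0.32], 8.54]
    - [[0, 0, 0], [0.18, 0, 0.24], 8.54]
    - [[0, 0, 0], [0.18, 0, 0.24], 8.54]
    - [[0, 0, 0], [0.18, 0, 0.24], 8.54]
    - [[0, 0, 0], [0.12, 0, 0.16], 8.54]
    - [[0, 0, 0], [0, 0, 0], 8.54]
    - [[0, 0, 0], [0, 0, 0], 8.54]

```text
clock: 15.8
tcp_pos: [0.6386, 0.0589, 0.0153]
orientation: [0.894, 0.005, 0.449, -0.008]
wrist_force: [-11.1, -1.7, 5.0]
finger_gap: 0.0856
```

```bash
sed -i 's/-.065,36/-.02,36/' look.py; python3 look.py t15
```

```text
15.8 [0.6386 0.0589 0.0153] [-0.04  0.32 -0.85 -0.24  0.01 -0.01] [-11.1  -1.7   5. ]
turn [-0.04  0.68 -0.1 ] shift in old axes [0. 0. 0.] in new axes [0. 0. 0.]
```

View pics/t15.png

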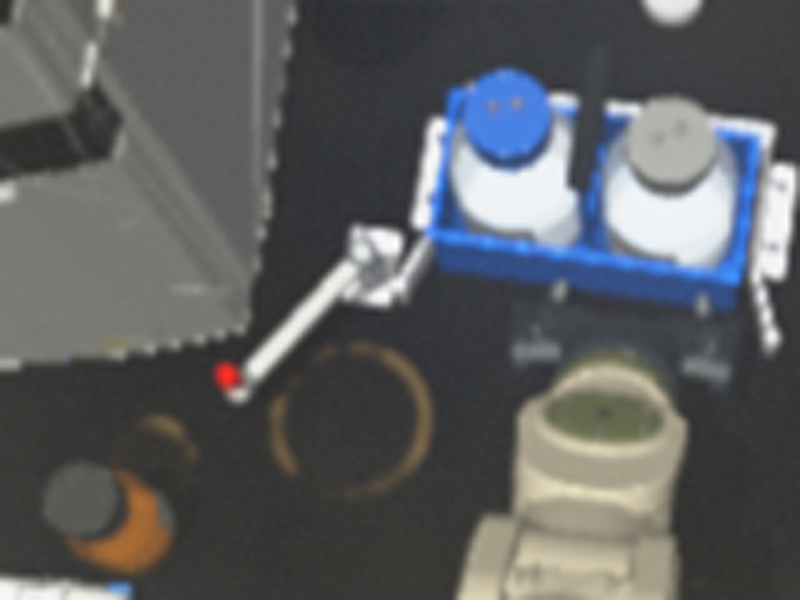

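step_arm:
  targets:
    - [[0, 0, 0], [0.15, 0, 0.16], 8.54]
    - [[0, 0, 0], [0.15, 0, 0.16], 8.54]
    - [[0, 0, 0], [0.15, 0, 0.16], 8.54]
    - [[0, 0, 0], [0, 0, 0], 8.54]
    - [[0, 0, 0], [0, 0, 0], 8.54]
    - [[0, 0, 0], [0, 0, 0], 8.54]
    - [[0, 0, 0], [0, 0, 0], 8.54]
    - [[0, 0, 0], [0, 0, 0], 8.54]
    - [[0, 0, 0], [0, 0, 0], 8.54]
    - [[0, 0, 0], [0, 0, 0], 8.54]

```text
clock: 16.85
tcp_pos: [0.6396, 0.0586, 0.0112]
orientation: [0.892, 0.005, 0.453, -0.009]
wrist_force: [-27.1, -2.4, 12.2]
finger_gap: 0.0853
```

```bash
python3 look.py t16
```

```text
16.85 [0.6396 0.0586 0.0112] [-0.04  0.33 -0.85 -0.24  0.01 -0.01] [-27.1  -2.4  12.2]
turn [-0.08  0.14 -0.02] shift in old axes [0. 0. 0.] in new axes [0. 0. 0.]
```

View pics/t16.png

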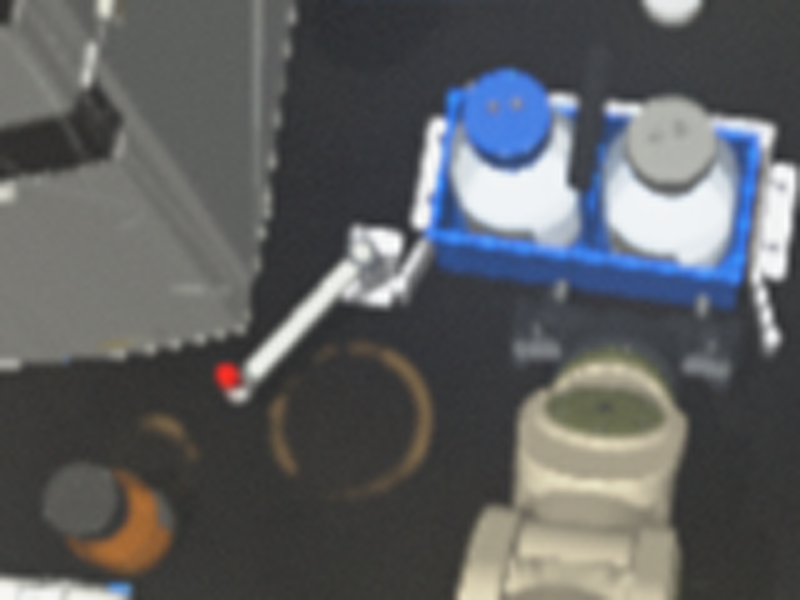

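```bash
python3 -c "
from h import *
step((.58,.0586,.011),-.02,36)
cur=(np.array([.58,.0586,.011]),pose_R(-.02,np.radians(36)))
step((.53,.20,.25),-.02,36,cur)
c=cam('top'); print('instr',back(c,[(239,185),(200,192)],0))
"
```

```text
turn [-0.08  0.14 -0.02] shift in old axes [-3.5  -0.13 -4.82] in new axes [-3.49 -0.13 -4.82]
turn [0. 0. 0.] shift in old axes [-22.44  14.04   9.78] in new axes [-22.44  14.04   9.78]
instr [[0.59683925 0.31673338 0.        ]
 [0.56147298 0.44432933 0.        ]]
```

step_arm:
  targets:
    - [[0, 0, 0], [-1.8, -0.1, -2.4], 8.54]
    - [[0, 0, 0], [-1.8, -0.1, -2.4], 8.54]
    - [[0, 0, 0], [-3.7, 2.3, 1.6], 8.54]
    - [[0, 0, 0], [-3.7, 2.3, 1.6], 8.54]
    - [[0, 0, 0], [-3.7, 2.3, 1.6], 8.54]
    - [[0, 0, 0], [-3.7, 2.3, 1.6], 8.54]
    - [[0, 0, 0], [-3.7, 2.3, 1.6], 8.54]
    - [[0, 6, 0], [-3.7, 2.3, 1.6], 8.54]
    - [[0, 6, 0], [0, 0, 0], 8.54]
    - [[0, 0, 0], [0, 0, 0], 8.54]

```text
clock: 17.9
tcp_pos: [0.5402, 0.1939, 0.2482]
orientation: [0.851, 0.007, 0.526, -0.006]
wrist_force: [-0.0, 0.6, -0.1]
finger_gap: 0.0853
```

step_arm:
  targets:
    - [[0, 0, 0], [-1, 0, 0], 8.54]
    - [[0, 8, 0], [-1, 0, 0], 8.54]
    - [[0, 8, 0], [-1, 0, 0], 8.54]
    - [[0, 8, 0], [-1, 0, 0], 8.54]
    - [[0, 0, 0], [-1, 0, 0], 8.54]
    - [[0, 0, 0], [0, 0, 0], 8.54]
    - [[0, 0, 0], [0, 0, 0], 8.54]
    - [[0, 0, 0], [0, 0, 0], 8.54]
    - [[0, 0, 0], [0, 0, 0], 8.54]
    - [[0, 0, 0], [0, 0, 0], 8.54]

```text
clock: 18.9
tcp_pos: [0.5218, 0.1921, 0.292]
orientation: [0.722, 0.008, 0.692, -0.005]
wrist_force: [-0.1, 0.4, 1.2]
finger_gap: 0.0857
```

```bash
python3 -c "
from h import *
s=get_state();print(s['clock'],s['tcp_pos'],s['joint_pos'].round(2),s['wrist_force'].round(1))
K,Rm,t=cam('wrist');np.savez('wc2.npz',K=K,R=Rm,t=t)
im=read_camera('wrist')[:,:,::-1]; cv2.imwrite('pics/w17.png',im)
crop('top','t17',190,120,160,120,5)
"
```

```text
18.9 [0.52177482 0.19211947 0.29203256] [ 0.21  0.23  0.08  1.38 -0.01  0.23] [-0.1  0.4  1.2]
```

View pics/w17.png

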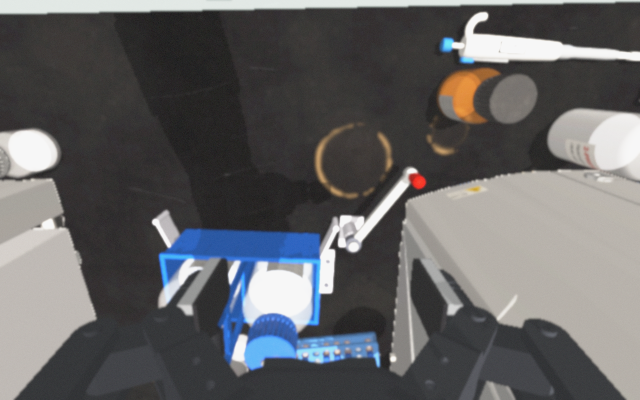

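View pics/t17.png

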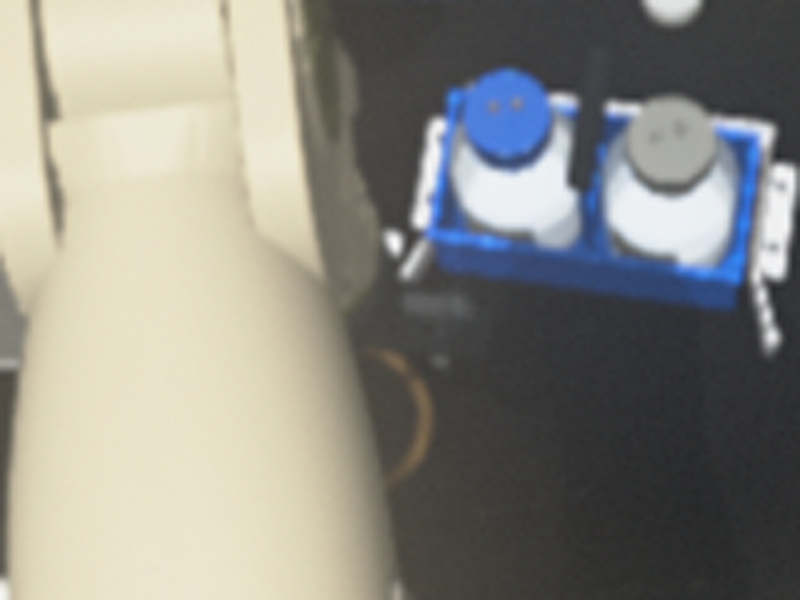

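```bash
python3 -c "
from h import *
d=np.load('wc2.npz');c=(d['K'],d['R'],d['t'])
P=back(c,[(186,231),(320,235)],.005);v=P[1]-P[0];print('bottom near',P,np.arctan2(-v[0],v[1]),np.hypot(*v[:2]))
P=back(c,[(162,255),(319,263)],.085);v=P[1]-P[0];print('rim near',P,np.arctan2(-v[0],v[1]),np.hypot(*v[:2]))
print('pivot',back(c,[(354,246)],.065),'post',back(c,[(418,181)],.094))
im=cv2.imread('pics/w17.png');cv2.imwrite('pics/w17c.png',cv2.resize(im[150:350,140:440],None,fx=2.66,fy=2.66,interpolation=cv2.INTER_CUBIC))
"
```

```text
bottom near [[ 0.63992732 -0.0093122   0.005     ]
 [ 0.65047517  0.19146649  0.005     ]] -0.05248647299020097 0.2010555644133732
rim near [[ 0.6344399  -0.00686874  0.085     ]
 [ 0.64987935  0.18979502  0.085     ]] -0.07834615106129794 0.19726888626893946
pivot [[0.63735695 0.23611075 0.065     ]] post [[0.54068312 0.30281194 0.094     ]]
```

View pics/w17c.png

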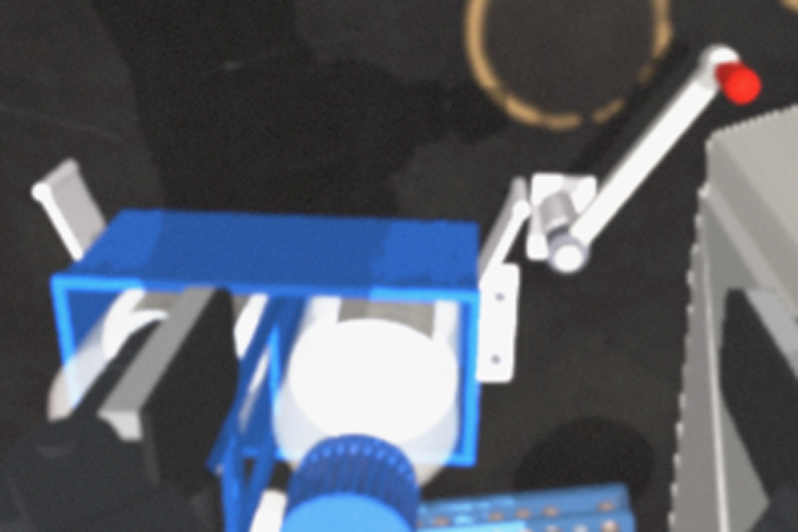

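```bash
python3 -c "
from h import *
step((.539,.279,.15),0,20)
R1=pose_R(0,np.radians(20));cur=(np.array([.539,.279,.15]),R1)
step((.539,.279,.068),0,20,cur)
last=np.array([.539,.279,.068])
for g in [2.1,1.9,1.7,1.5,1.3,1.1,.9,.7,.55]:
    a=-.065;x,y=-np.sin(g)*.118,-np.cos(g)*.118
    P=np.array([.637+np.cos(a)*x-np.sin(a)*y,.236+np.sin(a)*x+np.cos(a)*y,.068+.0])
    T=P+[-.002,-.0365,0]; print(g,P.round(3),T.round(3),(R1.T@(T-last)*100).round(2)); last=T
"
```

```text
turn [ -1.05 -17.64  -0.03] shift in old axes [14.27  8.66  0.94] in new axes [13.9   8.69 -3.27]
turn [0. 0. 0.] shift in old axes [ 7.71  0.   -2.8 ] in new axes [ 7.71  0.   -2.8 ]
2.1 [0.539 0.302 0.068] [0.537 0.266 0.068] [-0.06 -1.34 -0.17]
1.9 [0.528 0.281 0.068] [0.526 0.245 0.068] [-0.38 -2.07 -1.05]
1.7 [0.521 0.259 0.068] [0.519 0.222 0.068] [-0.23 -2.25 -0.64]
1.5 [0.519 0.235 0.068] [0.517 0.199 0.068] [-0.08 -2.35 -0.21]
1.3 [0.521 0.212 0.068] [0.519 0.175 0.068] [ 0.09 -2.34  0.23]
1.1 [0.529 0.189 0.068] [0.527 0.153 0.068] [ 0.24 -2.25  0.67]
0.9 [0.54  0.169 0.068] [0.538 0.132 0.068] [ 0.39 -2.06  1.07]
0.7 [0.555 0.151 0.068] [0.553 0.114 0.068] [ 0.52 -1.79  1.44]
0.55 [0.569 0.14  0.068] [0.567 0.103 0.068] [ 0.47 -1.13  1.28]
```

Move above, then down beside the post.

step_arm:
  targets:
    - [[-0.5, -6, 0], [0, 0, 0], 8.54]
    - [[-0.5, -6, 0], [0, 0, 0], 8.54]
    - [[0, -5.6, 0], [0, 0, 0], 8.54]
    - [[0, 0, 0], [3.5, 2.2, -0.8], 8.54]
    - [[0, 0, 0], [3.5, 2.2, -0.8], 8.54]
    - [[0, 0, 0], [3.5, 2.2, -0.8], 8.54]
    - [[0, 0, 0], [3.4, 2.1, -0.9], 8.54]
    - [[0, 0, 0], [0, 0, 0], 8.54]
    - [[0, 0, 0], [0, 0, 0], 8.54]
    - [[0, 0, 0], [0, 0, 0], 8.54]

```text
clock: 20.0
tcp_pos: [0.54, 0.2792, 0.1514]
orientation: [0.819, 0.001, 0.573, 0.0]
wrist_force: [0.6, 1.1, 0.6]
finger_gap: 0.0854
```

```bash
python3 -c "
from h import *
s=get_state();print(s['clock'],s['tcp_pos'],s['joint_pos'].round(2),s['wrist_force'].round(1))
step((.539,.279,.068),0,20)
c=cam('wrist')
im=read_camera('wrist')[:,:,::-1].copy(); cv2.imwrite('pics/w18.png',im)
print(proj(c,[(.541,.304,.094)]))
"
```

```text
20.0 [0.54000311 0.27918122 0.15139088] [ 0.41  0.18 -0.39  0.67 -0.14  0.39] [0.6 1.1 0.6]
turn [-0.11  0.04 -0.09] shift in old axes [ 7.8  -0.04 -2.95] in new axes [ 7.8  -0.02 -2.95]
[[357.44294894 195.22300801]]
```

View pics/w18.png

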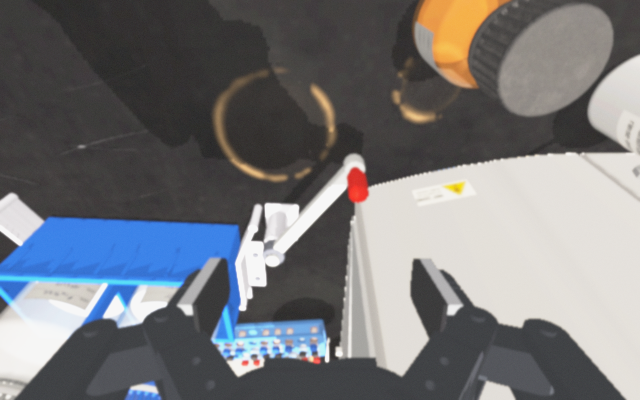

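step_arm:
  targets:
    - [[0, 0, 0], [2.0, 0, -0.8], 8.54]
    - [[0, 0, 0], [2.0, 0, -0.7], 8.54]
    - [[0, 0, 0], [2.0, 0, -0.7], 8.54]
    - [[0, 0, 0], [1.8, 0, -0.7], 8.54]
    - [[0, 0, 0], [0, 0, 0], 8.54]
    - [[0, 0, 0], [-0.1, -1.3, -0.2], 8.54]
    - [[0, 0, 0], [-0.2, -1.0, -0.5], 8.54]
    - [[0, 0, 0], [-0.2, -1.0, -0.5], 8.54]
    - [[0, 0, 0], [0, 0, 0], 8.54]
    - [[0, 0, 0], [0, 0, 0], 8.54]

```text
clock: 21.05
tcp_pos: [0.5259, 0.2457, 0.068]
orientation: [0.819, 0.001, 0.574, -0.0]
wrist_force: [0.3, -0.2, 0.2]
finger_gap: 0.0851
```

```bash
python3 -c "
from h import *
s=get_state();print(s['clock'],s['tcp_pos'],s['joint_pos'].round(2),s['wrist_force'].round(1))
c=cam('wrist')
im=read_camera('wrist')[:,:,::-1].copy(); cv2.imwrite('pics/w19.png',im)
"
```

```text
21.05 [0.5259279  0.24574727 0.06797795] [ 0.36  0.22 -0.58  0.44 -0.12  0.34] [ 0.3 -0.2  0.2]
```

View pics/w19.png

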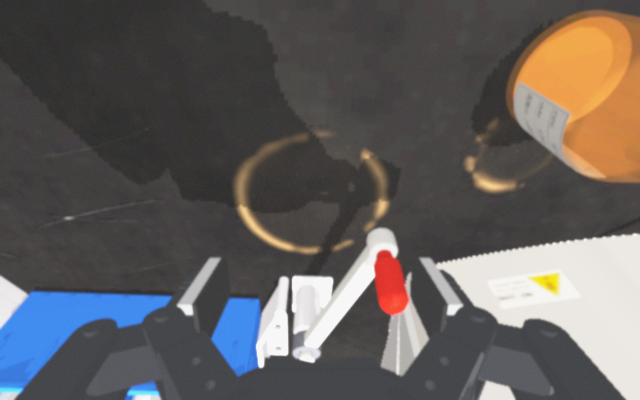

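step_arm:
  targets:
    - [[0, 0, 0], [-0.2, -2.2, -0.6], 8.54]
    - [[0, 0, 0], [-0.1, -2.3, -0.2], 8.54]
    - [[0, 0, 0], [0.1, -2.3, 0.2], 8.54]
    - [[0, 0, 0], [0.2, -2.2, 0.7], 8.54]
    - [[0, 0, 0], [0, 0, 0], 8.54]
    - [[0, 0, 0], [0, 0, 0], 8.54]
    - [[0, 0, 0], [0, 0, 0], 8.54]
    - [[0, 0, 0], [0, 0, 0], 8.54]
    - [[0, 0, 0], [0, 0, 0], 8.54]
    - [[0, 0, 0], [0, 0, 0], 8.54]

```text
clock: 22.1
tcp_pos: [0.5259, 0.1569, 0.067]
orientation: [0.819, 0.001, 0.574, 0.0]
wrist_force: [0.0, 1.0, 0.4]
finger_gap: 0.0858
```

```bash
python3 -c "
from h import *
s=get_state();print(s['clock'],s['tcp_pos'],s['joint_pos'].round(2),s['wrist_force'].round(1))
c=cam('wrist')
im=read_camera('wrist')[:,:,::-1].copy(); cv2.imwrite('pics/w20.png',im)
"
```

```text
22.1 [0.52594242 0.1568581  0.06700866] [ 0.18  0.15 -0.67  0.4  -0.06  0.17] [0.  1.  0.4]
```

View pics/w20.png

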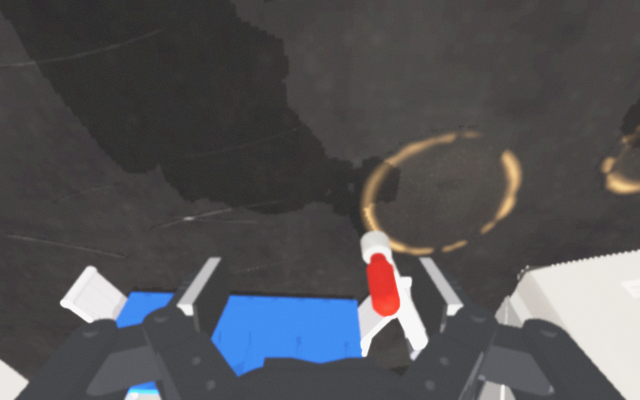

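step_arm:
  targets:
    - [[0, 0, 0], [0.4, -2.2, 1.1], 8.54]
    - [[0, 0, 0], [0.5, -1.9, 1.4], 8.54]
    - [[0, 0, 0], [0.3, -0.8, 0.8], 8.54]
    - [[0, 0, 0], [0, 0, 0], 8.54]
    - [[0, 0, 0], [0, 0, 0], 8.54]
    - [[0, 0, 0], [0, 1, 0], 8.54]
    - [[0, 0, 0], [-3, 0.5, 0], 8.54]
    - [[0, 0, 0], [-3, 0, 0], 8.54]
    - [[0, 0, 0], [-1.5, 0, -2], 4]
    - [[0, 0, 0], [0, 0, 0], 0]

```text
clock: 23.15
tcp_pos: [0.5146, 0.1237, 0.1317]
orientation: [0.819, 0.0, 0.574, 0.001]
wrist_force: [-0.7, -0.5, -0.4]
finger_gap: 0.059
```

```bash
python3 -c "
from h import *
s=get_state();print(s['clock'],s['tcp_pos'],s['joint_pos'].round(2),s['wrist_force'].round(1))
crop('scene','s21',240,100,150,110,5)
crop('top','t21',190,120,160,120,5)
"
```

```text
23.15 [0.5145864  0.12372698 0.13165786] [ 0.1   0.03 -0.62  0.57 -0.03  0.1 ] [-0.7 -0.5 -0.4]
```

View pics/s21.png

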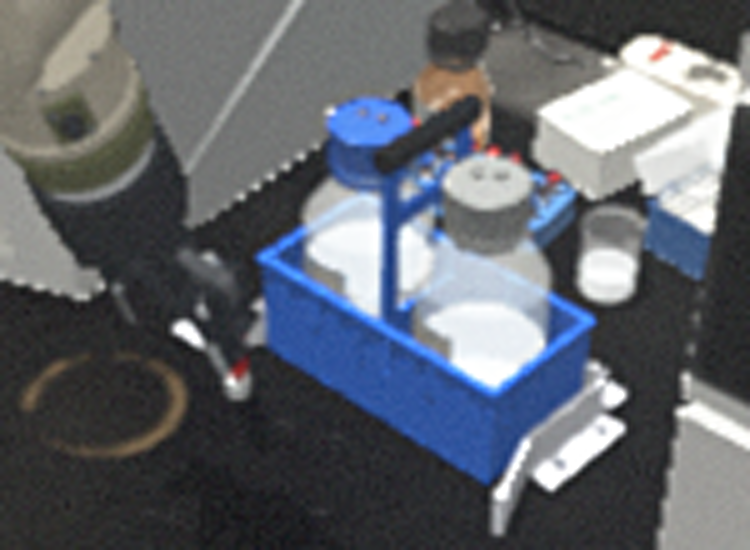

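View pics/t21.png

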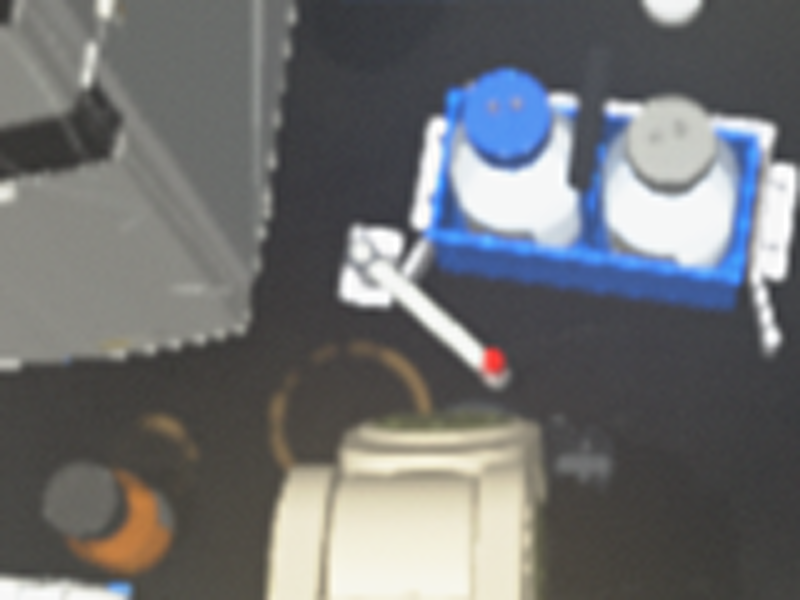

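```bash
python3 -c "
from h import *
c=cam('top');P=back(c,(np.array([(493,359)])+.5)/5-.5+[190,120],.094);print(P)
v=P[0,:2]-[.637,.236];a=.065;x=np.cos(a)*v[0]-np.sin(a)*v[1];y=np.sin(a)*v[0]+np.cos(a)*v[1];print('g',np.arctan2(-x,-y),np.hypot(x,y))
R1=pose_R(0,np.radians(32))
step((.505,.135,.13),0,32)
cur=(np.array([.505,.135,.13]),R1)
step((.505,.135,.072),0,32,cur)
last=np.array([.505,.135,.072])
for g in [.85,.7,.55,.4,.25,.1,.0,-.05]:
    a=-.065;x,y=-np.sin(g)*.118,-np.cos(g)*.118
    Q=np.array([.637+np.cos(a)*x-np.sin(a)*y,.236+np.sin(a)*x+np.cos(a)*y,.072])
    T=Q+[-.007-.0093,0.0,0]; print(g,Q.round(3),T.round(3),(R1.T@(T-last)*100).round(2)); last=T
"
```

```text
[[0.56625536 0.13968539 0.094     ]]
g 0.5685175723467906 0.11950442744658214
turn [-1.000e-02 -1.207e+01 -9.000e-02] shift in old axes [-0.31  1.18 -1.11] in new axes [-0.54  1.18 -1.02]
turn [0. 0. 0.] shift in old axes [ 4.92  0.   -3.07] in new axes [ 4.92  0.   -3.07]
0.85 [0.543 0.164 0.072] [0.527 0.164 0.072] [1.18 2.9  1.88]
0.7 [0.555 0.151 0.072] [0.539 0.151 0.072] [ 0.63 -1.32  1.  ]
0.55 [0.569 0.14  0.072] [0.553 0.14  0.072] [ 0.72 -1.13  1.16]
0.4 [0.584 0.131 0.072] [0.568 0.131 0.072] [ 0.8  -0.91  1.29]
0.25 [0.6   0.124 0.072] [0.584 0.124 0.072] [ 0.87 -0.67  1.39]
0.1 [0.618 0.12  0.072] [0.601 0.12  0.072] [ 0.91 -0.42  1.46]
0.0 [0.629 0.118 0.072] [0.613 0.118 0.072] [ 0.62 -0.14  0.99]
-0.05 [0.635 0.118 0.072] [0.619 0.118 0.072] [ 0.31 -0.02  0.5 ]
```

step_arm:
  targets:
    - [[0, -6, 0], [0, 0, 0], 0]
    - [[0, -6, 0], [0, 0, 0], 0]
    - [[0, 0, 0], [1.3, 0.3, -0.7], 0]
    - [[0, 0, 0], [1.4, 0.3, -0.7], 0]
    - [[0, 0, 0], [1.3, 0.3, -0.7], 0]
    - [[0, 0, 0], [1.3, 0.3, -0.7], 0]
    - [[0, 0, 0], [0, 0, 0], 0]
    - [[0, 0, 0], [0, 0, 0], 0]
    - [[0, 0, 0], [0, 0, 0], 0]
    - [[0, 0, 0], [0, 0, 0], 0]

```text
clock: 24.25
tcp_pos: [0.5219, 0.1343, 0.0719]
orientation: [0.875, 0.001, 0.485, -0.0]
wrist_force: [0.5, 0.8, -0.2]
finger_gap: 0.0001
```

```bash
python3 -c "
from h import *
s=get_state();print(s['clock'],s['tcp_pos'],s['joint_pos'].round(2),s['wrist_force'].round(1),s['finger_gap'])
step((.545,.138,.072),0,32)
cv2.imwrite('pics/w22.png',read_camera('wrist')[:,:,::-1])
crop('scene','s22',240,100,150,110,5)
"
```

```text
24.25 [0.52189396 0.13434976 0.07185782] [ 0.15  0.05 -0.92  0.05 -0.08  0.13] [ 0.5  0.8 -0.2] 0.00010980425682443095
turn [-0.1  -0.02 -0.04] shift in old axes [1.21 0.37 1.97] in new axes [1.21 0.37 1.97]
```

View pics/w22.png

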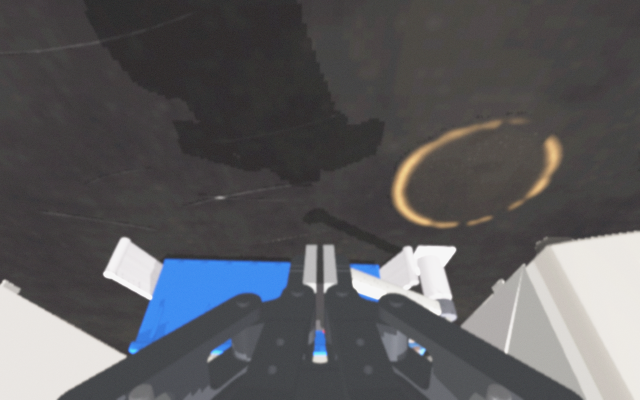

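View pics/s22.png

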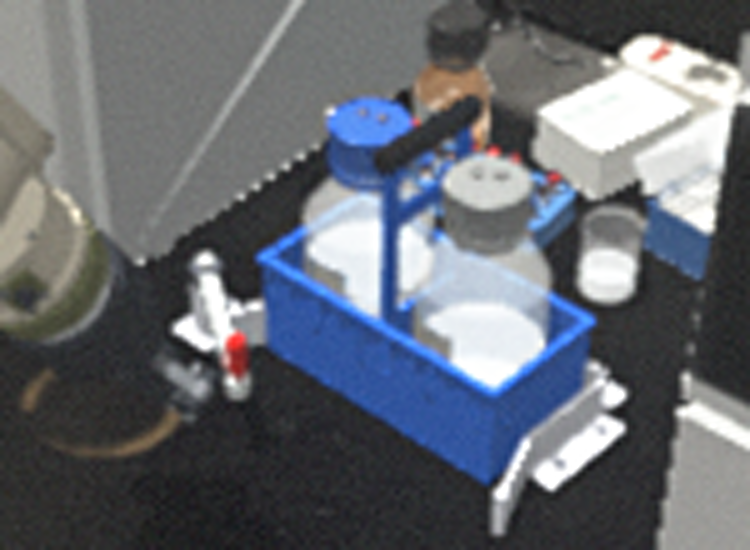

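step_arm:
  targets:
    - [[0, 0, 0], [1.0, 0.4, 1.6], 0]
    - [[0, 0, 0], [0.9, -0.4, 1.4], 0]
    - [[0, 0, 0], [0.8, -0.5, 1.3], 0]
    - [[0, 0, 0], [0.8, -0.6, 1.3], 0]
    - [[0, 0, 0], [0.75, -0.5, 1.2], 0]
    - [[0, 0, 0], [0.2, 0, 0.35], 0]
    - [[0, 0, 0], [0.2, 0, 0.3], 0]
    - [[0, 0, 0], [0, 0, 0], 0]
    - [[0, 0, 0], [0, 0, 0], 0]
    - [[0, 0, 0], [0, 0, 0], 0]

```text
clock: 25.35
tcp_pos: [0.6084, 0.1186, 0.0707]
orientation: [0.874, 0.001, 0.486, 0.0]
wrist_force: [0.4, 0.3, 0.4]
finger_gap: -0.0004
```

```bash
python3 -c "
from h import *
s=get_state();print(s['clock'],s['tcp_pos'],s['wrist_force'].round(1))
crop('scene','s23',240,100,150,110,5)
crop('top','t23',190,120,160,120,5)
"
```

```text
25.35 [0.60837817 0.11855789 0.07070707] [0.4 0.3 0.4]
```

View pics/s23.png

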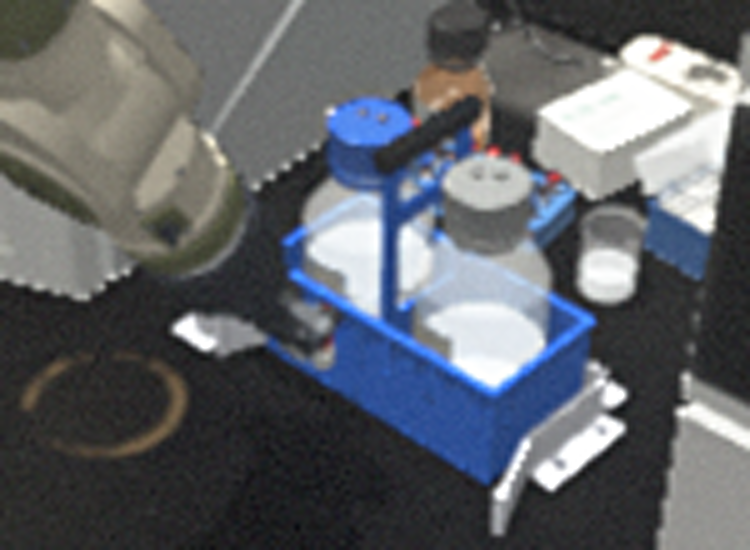

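View pics/t23.png

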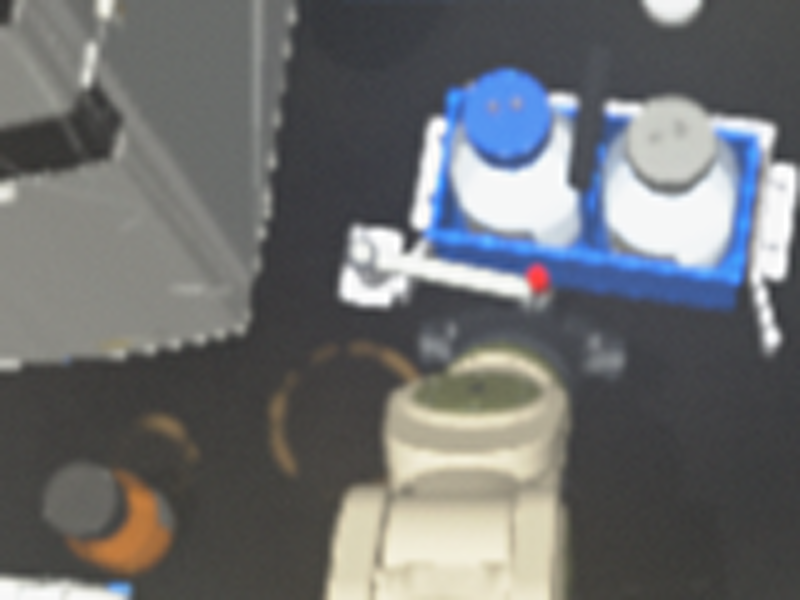

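step_arm:
  targets:
    - [[0, 0, 0], [0.1, 0, 0.17], 0]
    - [[0, 0, 0], [0.1, 0, 0.17], 0]
    - [[0, 0, 0], [0.1, 0, 0.17], 0]
    - [[0, 0, 0], [0, 0, 0], 0]
    - [[0, 0, 0], [0, 0, 0], 0]
    - [[0, 0, 0], [0, 0, 0], 0]
    - [[0, 0, 0], [0, 0, 0], 0]
    - [[0, 0, 0], [0, 0, 0], 0]
    - [[0, 0, 0], [0, 0, 0], 0]
    - [[0, 0, 0], [0, 0, 0], 0]

```text
clock: 26.45
tcp_pos: [0.6148, 0.1182, 0.0709]
orientation: [0.874, 0.001, 0.486, -0.0]
wrist_force: [-0.7, -0.7, -0.6]
finger_gap: -0.0003
```

```bash
cat > gt.py <<'E'
from h import *
import sys
u=eval(sys.argv[1])
c=cam('top')
P=back(c,(np.array([u])+.5)/5-.5+[190,120],.094);print(P)
v=P[0,:2]-[.637,.236];a=.065;x=np.cos(a)*v[0]-np.sin(a)*v[1];y=np.sin(a)*v[0]+np.cos(a)*v[1];print('g',np.arctan2(-x,-y),np.hypot(x,y))
E
python3 gt.py "(538,277)"
python3 -c "
from h import *
s=get_state();print(s['clock'],s['tcp_pos'],s['wrist_force'].round(1))
crop('top','t24',190,120,160,120,5)
"
```

```text
[[0.62181166 0.11672934 0.094     ]]
g 0.061661765295121504 0.12023384144236088
26.45 [0.61479988 0.11823567 0.07093546] [-0.7 -0.7 -0.6]
```

View pics/t24.png

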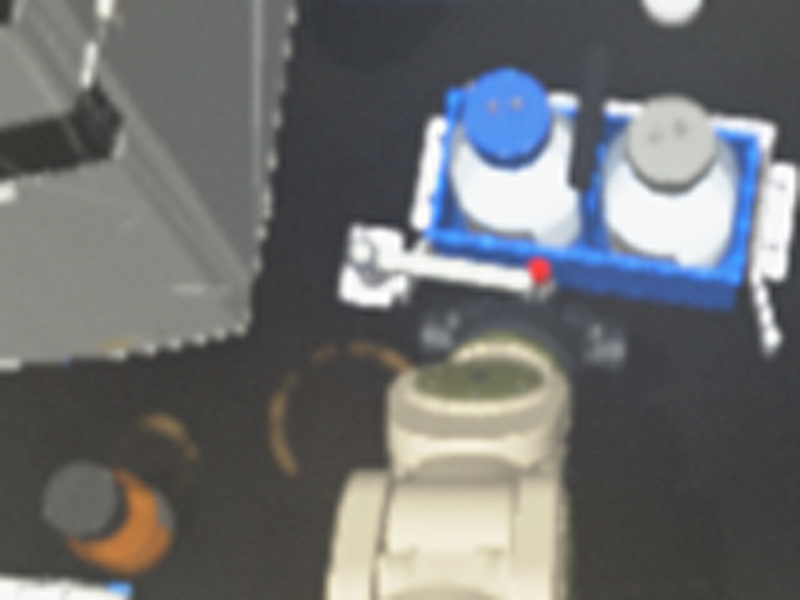

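step_arm:
  targets:
    - [[0, 0, 0], [0.1, 0, 0.17], 0]
    - [[0, 0, 0], [0.05, 0, 0.09], 0]
    - [[0, 0, 0], [0, 0, 0], 0]
    - [[0, 0, 0], [0, 0, 0], 0]
    - [[0, 0, 0], [0, 0, 0], 0]
    - [[0, 0, 0], [0, 0, 0], 0]
    - [[0, 0, 0], [0, 0, 0], 0]
    - [[0, 0, 0], [0, 0, 0], 0]
    - [[0, 0, 0], [0, 0, 0], 0]
    - [[0, 0, 0], [0, 0, 0], 0]

```text
clock: 27.5
tcp_pos: [0.6176, 0.1182, 0.0708]
orientation: [0.874, 0.001, 0.486, -0.0]
wrist_force: [-2.0, -1.7, -0.7]
finger_gap: 0.0001
```

step_arm:
  targets:
    - [[0, 0, 0], [-0.5, 0, -0.9], 0]
    - [[0, 0, 0], [-1.5, 0, -2.5], 0]
    - [[0, 0, 0], [-2, 0, -3.0], 0]
    - [[0, 0, 0], [-3, 0, -1], 0]
    - [[0, 0, 0], [-3, 0, 0], 0]
    - [[0, 0, 0], [-3, 0, 0], 0]
    - [[0, 0, 0], [0, 0, 0], 0]
    - [[0, 0, 0], [0, 0, 0], 0]
    - [[0, 0, 0], [0, 0, 0], 0]
    - [[0, 0, 0], [0, 0, 0], 0]

```text
clock: 28.5
tcp_pos: [0.4859, 0.1181, 0.1409]
orientation: [0.874, 0.001, 0.487, -0.0]
wrist_force: [-0.3, -0.3, -0.9]
finger_gap: 0.0001
```

```bash
python3 -c "
from h import *
s=get_state();print(s['clock'],s['tcp_pos'],s['wrist_force'].round(1))
crop('top','t25',190,120,160,120,5)
crop('scene','s25',200,100,190,130,4)
cv2.imwrite('pics/w25.png',read_camera('wrist')[:,:,::-1])
"
```

```text
28.5 [0.48591717 0.11812181 0.14092498] [-0.3 -0.3 -0.9]
```

View pics/t25.png

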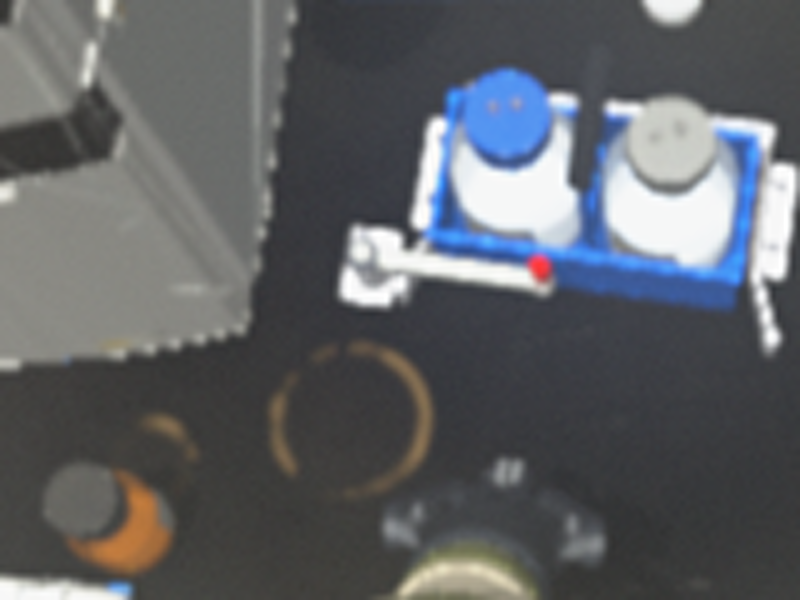

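View pics/s25.png

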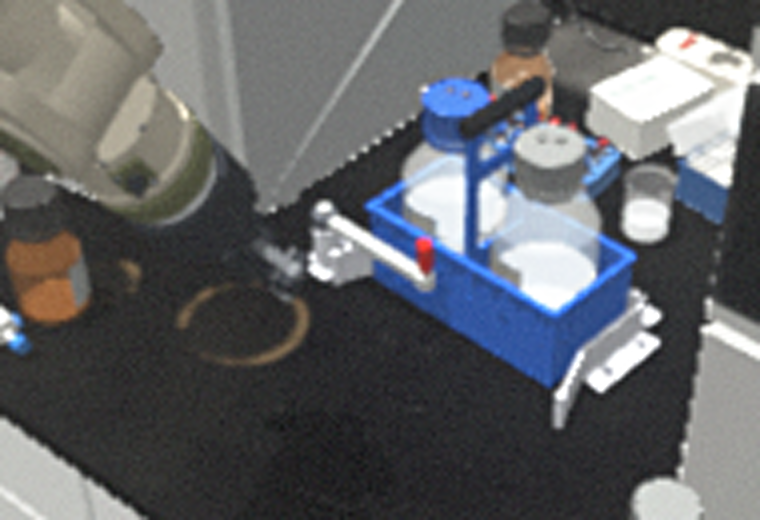

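View pics/w25.png

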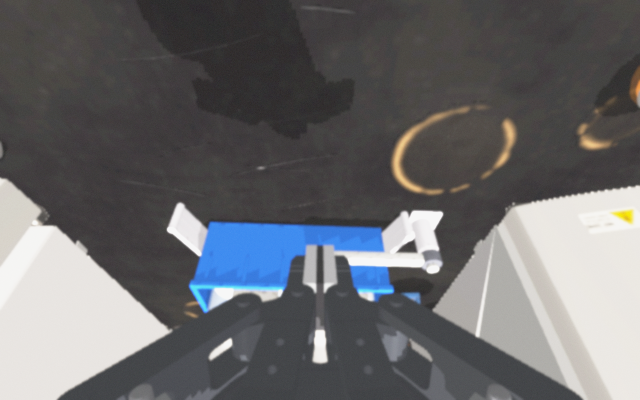

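```bash
python3 gt.py "(541,266)"; python3 gt.py "(541,270)"; python3 -c "
from h import *
crate([(451,88),(762,139),(740,290),(431,234)])
c=cam('top');t=lambda P:(np.array(P)+.5)/5-.5+[190,120]
P=back(c,t([(366,250),(545,284)]),.056);v=P[1]-P[0];print(P,'bar yaw rel world -y',np.arctan2(-v[0],-v[1]))
print('bottles',[ [np.round(d['extent'],0),round(d['p'],2)] for n in ('bottle_left','bottle_right','amber_bottle_mid') for d in silhouettes('top',n)[:1]])
"
```

```text
[[0.62917793 0.11553264 0.094     ]]
g -0.00015998669380391082 0.12072103642516316
[[0.62655616 0.11528051 0.094     ]]
g 0.021298401219363845 0.12117041709719534
crate [ 0.6874  0.0862 -0.0829] resid [ 0.8  0.1  0.5 -0.1 -0.  -0.4 -1.2  0.5] in dock mm [-2.6  1. ] -0.02
[[0.64130668 0.23341454 0.056     ]
 [0.62832523 0.11469809 0.056     ]] bar yaw rel world -y 0.108915573731824
bottles [[array([278., 132.,  27.,  35.]), 0.96], [array([306., 138.,  33.,  38.]), 0.83]]
```

step_arm:
  targets:
    - [[0, 0, 0], [3, 0, 0], 0]
    - [[0, 0, 0], [3, 0, 0], 0]
    - [[0, 0, 0], [3, 0, 1], 0]
    - [[0, 0, 0], [2, 0, 3], 0]
    - [[0, 0, 0], [1.5, 0, 2.5], 0]
    - [[0, 0, 0], [0.5, 0, 0.8], 0]
    - [[0, 0, 0], [0.1, 0, 0.2], 0]
    - [[0, 0, 0], [0.1, 0, 0.15], 0]
    - [[0, 0, 0], [0.1, 0, 0.15], 0]
    - [[0, 0, 0], [0, 0, 0], 0]

```text
clock: 29.8
tcp_pos: [0.6183, 0.1181, 0.0684]
orientation: [0.872, 0.0, 0.489, -0.0]
wrist_force: [-15.0, -1.1, 10.0]
finger_gap: 0.0003
```

step_arm:
  targets:
    - [[0, 0, 0], [0, 0, 0], 0]
    - [[0, 0, 0], [0, 0, 0], 0]
    - [[0, 0, 0], [0, 0, 0], 0]
    - [[0, 0, 0], [0, 0, 0], 0]
    - [[0, 0, 0], [0, 0, 0], 0]
    - [[0, 0, 0], [0, 0, 0], 0]
    - [[0, 0, 0], [0, 0, 0], 0]
    - [[0, 0, 0], [0, 0, 0], 0]
    - [[0, 0, 0], [0, 0, 0], 0]
    - [[0, 0, 0], [0, 0, 0], 0]

```text
clock: 30.8
tcp_pos: [0.6183, 0.1181, 0.0684]
orientation: [0.872, 0.0, 0.489, -0.0]
wrist_force: [-14.8, -0.8, 9.9]
finger_gap: -0.0
```

The bar is on its hard stop (15 N with no movement). I'll retreat and check.

step_arm:
  targets:
    - [[0, 0, 0], [-0.6, 0, -1.0], 0]
    - [[0, 0, 0], [-1.5, 0, -2.5], 0]
    - [[0, 0, 0], [-2, 0, -3.0], 0]
    - [[0, 0, 0], [-3, 0, -1], 0]
    - [[0, 0, 0], [-3, 0, 0], 0]
    - [[0, 0, 0], [-3, 0, 0], 0]
    - [[0, 0, 0], [0, 0, 0], 0]
    - [[0, 0, 0], [0, 0, 0], 0]
    - [[0, 0, 0], [0, 0, 0], 0]
    - [[0, 0, 0], [0, 0, 0], 0]

```text
clock: 31.8
tcp_pos: [0.4894, 0.1181, 0.1407]
orientation: [0.874, 0.001, 0.487, -0.0]
wrist_force: [0.2, -0.1, 0.2]
finger_gap: 0.0003
```

```bash
python3 -c "
from h import *
s=get_state();print(s['clock'],s['tcp_pos'],s['wrist_force'].round(1))
crop('top','t26',190,120,160,120,5)
"
```

```text
31.8 [0.48938318 0.11807851 0.14067739] [ 0.2 -0.1  0.2]
```

View pics/t26.png

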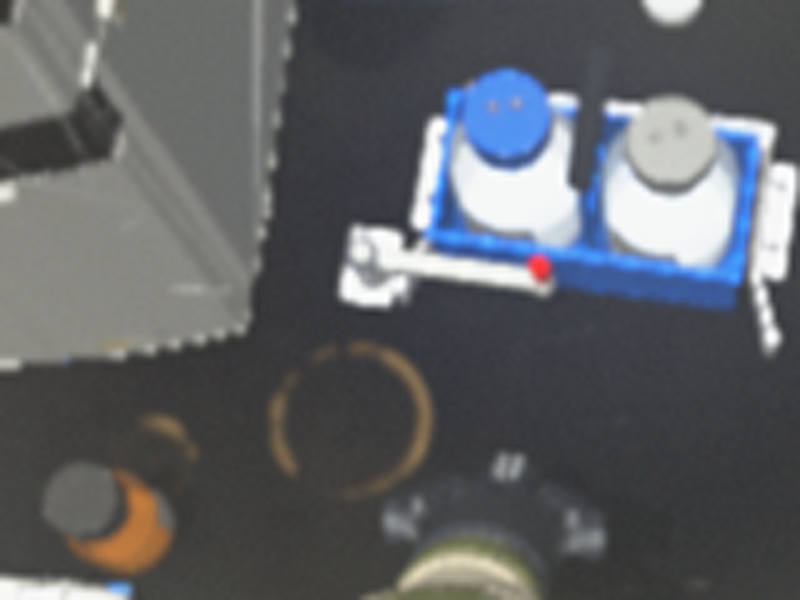

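The picture shows the crate in its lane with the bar across its front. The post is at (541,266), the crate's rim is where it was after the last push, and the hand is clear.

```bash
python3 -c "
from workcell import *
print(hand_in())"
```

```text
the job is handed in; nothing more can be done
None
```

The crate is in the dock against its stops, the retaining bar is shut across its front, and the job is handed in (no verdict is reported). I slid the crate in with low two-finger pushes, steering it through the funnel. I then swung the bar round by its red post, first with an open finger and then with the closed fingertips.

**Crate home:** the crate stopped moving under about 30 N near its middle. It also stayed put under about 27 N on its right side.

**Crate position:** the last overhead fit put it about 2.6 mm short of the dock pose and 1 mm to the left.

**Bar:** it is on its hard stop, holding still under 15 N. The overhead picture gives about 0 to 0.02 rad from the post, and about 0.04 rad from the bar's own edge, a rougher reading.

**Other things:** the crate did not visibly move while the bar was shut. The bottles look upright in it and the amber bottle is where it was. I did not measure the small bottle or the carton again at the end, but the hand never went near them. At hand-in the arm was clear, with the wrist force near zero.

**One disagreement:** the crate's angle to the dock depends on the camera.
- The overhead camera alone puts it 0.02 to 0.04 rad clockwise, depending on which dock edge I compare with.
- The wrist camera puts it square to within about 0.015 rad.
- All of these are inside the 0.05 rad limit, and the right-side push suggests it is seated on both bumpers.

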